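# File the snack tins and close up the rack

## Robot

A 6-joint arm with a two-finger parallel gripper is mounted at the origin on the work surface. World frame = base frame: x ahead of the robot, y to its left, z up, the work surface at z = 0. Lengths are in m, angles in rad, forces in N, time in s.
With the tool pointing down it reaches from about 0.35 to 1 m from the base axis. Payload 7.1 kg.
Tool frame: the origin (TCP) lies at the very end of the fingers, on their centre line; the grasp point (between the pads) lies arm.grip_point_offset behind it (arm.grip_point_offset is the distance from the TCP to the grasp point, in m); x points along the fingers, y is the direction in which the jaws open and shut, and the axes are right-handed (so a half turn about x gives the same grasp; the last joint's range is limited). The gripper opens to 85 mm and grips with 20 to 120 N. Pads are 22 mm wide; open, the fingers measure 114 mm over their backs; the gripper's body (76 mm by 85 mm) begins 54 mm behind the grasp point. The pads swing forward as they close: fully open they stand 13 mm farther back than shut.
Start: joints at [-1.202, 0.423, 1.63, -0, 1.089, -0.019], TCP at [0.236, -0.579, 0.231] pointing down, gripper open.
Joint ranges: [-3, 3], [-0.9, 2.11], [0.09, 2.58], [-1.31, 4.45], [0.11, 2.69], [-2.54, 2.54]. Speed limits (rad/s): [2.39, 2.39, 3.01, 3.14, 3.14, 3.14].

## Interface

Orientations are given as [roll, pitch, yaw] about the fixed x, y, z axes, in that order (R = Rz(yaw) Ry(pitch) Rx(roll)).
In Python, from cell import get_state, cams, arm, models gives the robot as it stands. The module is installed in compiled form; this text tells all that it offers.
- The arm moves only by the tool drive_tool, never from a script. Its argument "motion" is a list of rows, each a list of 5 numbers: the closure in counts, from 0 (fully open) to 255 (shut), then the shift along the tool's x, y, z in m, then the turn about the tool's x in rad. In form: [[claw, x, y, z, turn], ...]. A call has 1 to 12 rows; each row is the pose to reach, as a shift and turn from the pose commanded when the call began, along the tool's axes at that moment; what a row does not reach only later rows make up. A row lasts 1/12 s, in which the tool goes at most 41.7 mm and 7.16 degrees, less where a joint would pass 70% of its speed; a pose out of reach is approached as far as the arm can. A call with a gripper value outside its range is refused whole. The fingers move at their own pace and stop on an object; "squeeze" is the grip in N (left out, the last holds). Time passes only in rows, so rows that repeat a pose let the fingers close. It gives the time, the measured TCP pose, the force and the opening at its end, in the units of the state.
- get_state(): the state, without advancing time (a new reading comes with each control period).
- cams.camera(name): name is "scene" or "top" or "wrist"; returns a dict with "pixels" (400x640x3 uint8, blue, green, red), "fx", "fy", "cx", "cy" (pixels), "k1" (the pictures are not rectified: a ray, as slopes to the right and down, at radius r is drawn at 1 + k1 r^2 times it, then the intrinsics apply), "origin" and "orientation" of the camera in the world; the wrist camera has in their place "hand_eye" (4x4, takes a point from camera to tool coordinates, whose origin is the TCP and whose axes are the tool frame's). Camera axes: x right, y down, z forward; pixel columns grow to the right and rows downward; lengths in m; the calibration is good to about 2 mm. A picture is of the moment at which its call begins: read the wrist's pose just before it. There is no depth.
- arm.close_job(): hands the job in, once; it reports no verdict.
Trained networks look in the newest picture that a camera, given by its name, has taken for a name from the list of things; names that differ only in an ending like _2 or _b are one class to them, and where a whole thing is asked for, a point or a joint stands for the part that bears it (a point fixed in the world has none). Each returns a list of dicts, best first, with "conf" (0 to 1); they miss things now and then, are a little off and sometimes report something else, mostly with a low value. They report only what shows in the picture. A call takes as long as a camera call. They do not tell look-alikes from the thing itself.
- models.spot_in(camera, query): "position" ([column, row] in pixels, amid what is visible of it).
- models.silhouettes(camera, query): "region" (400x640 bool, what is visible of it) and "position" ([column, row] in pixels, amid what is visible of it).
- models.mark_of(camera, query): "position" ([column, row] in pixels: a listed point, or the origin of a listed thing).
The state is a dict: "time_s": time; "qpos": joint angles; "dq": joint speeds; "joint_torque": joint torques, N m; "tool_pos": TCP position; "eef_rot": TCP orientation; "contact_force": force on the tool from outside, world axes, zero at the start; "wrist_torque": the same for the moment, N m; "gripper_width": finger opening in m.
Only numpy, scipy, OpenCV 4.12 (cv2) and the standard library are available. Lean on these libraries where they do the work, as an engineer would, in place of code of your own. Each camera call takes 0.05 s, during which the arm holds its last target.

## Task

Stand every snack tin upright in the two-lane rack, the long tins in the wide lane and the short tins in the narrow lane, filed one behind another across the lane with their broad faces towards the end wall. Then push each lane's sliding stop up snug, so that its tins are pressed together against the end wall with no gaps. Leave the other things on the counter standing where they are.

Things in the scene. Friction and masses are not known exactly. Their poses are not given: they have to be found in the camera images.
- rack: fixed two-lane bamboo rack, 248 x 270 mm, floor 6 mm thick, side walls and divider 36 mm high. Origin on the counter under its middle. Lanes run along its y: the wide lane (long tins) 130 mm wide centred at x = -51 mm, the narrow lane (short tins) 90 mm wide at x = +71 mm. Each ends at +y in the fixed end wall (inner face y = +122 mm, top at 36 mm) and has a sliding stop at -y.
- stop_long (a joint): travel of the wide lane's sliding stop in m: 0 = drawn fully back (200 mm clear between its face and the end wall), growing as it slides along +y of the rack towards the end wall; clear length = 0.200 - value. Slides with about 3 N of friction and stays where it is left.
- stop_long_face (a point): middle of the front face (towards +y, towards the end wall) of the wide lane's stop: an aluminium plate 127 mm wide, 8 mm thick, its top 38.5 mm above the counter. Axes as the rack's.
- stop_long_fin (a point): grip point on the upright aluminium fin behind that stop plate, 70 mm above the counter, 37 mm behind the plate's front face. The fin is 14 mm thick (rack x), 46 mm long (rack y), its top 86.5 mm above the counter; take it across its thickness from above to pull or push the stop.
- wall_long (a point): middle of the inner face of the end wall at the end of the wide lane, 26 mm above the counter. Axes as the rack's; tins lie on its -y side.
- stop_short (a joint): travel of the narrow lane's sliding stop in m: 0 = drawn fully back (200 mm clear between its face and the end wall), growing as it slides along +y of the rack towards the end wall; clear length = 0.200 - value. Slides with about 3 N of friction and stays where it is left.
- stop_short_face (a point): middle of the front face (towards +y, towards the end wall) of the narrow lane's stop: an aluminium plate 87 mm wide, 8 mm thick, its top 38.5 mm above the counter. Axes as the rack's.
- stop_short_fin (a point): grip point on the upright aluminium fin behind that stop plate, 70 mm above the counter, 37 mm behind the plate's front face. The fin is 14 mm thick (rack x), 46 mm long (rack y), its top 86.5 mm above the counter; take it across its thickness from above to pull or push the stop.
- wall_short (a point): middle of the inner face of the end wall at the end of the narrow lane, 26 mm above the counter. Axes as the rack's; tins lie on its -y side.
- long1_mid (a point): centre (35 mm above its base) of a long snack tin, upright: 120 mm long (its x), 36 mm thick (its y), 70 mm high (its z); steel, with a white lid that stays on and a heavy grey cool-pack foot, 0.1 to 0.3 kg. May be absent.
- short1_mid (a point): centre (35 mm above its base) of a short snack tin, upright: 80 mm long (its x), 36 mm thick (its y), 70 mm high (its z); steel, with a white lid that stays on and a heavy grey cool-pack foot, 0.1 to 0.3 kg. May be absent.
- long2_mid (a point): centre (35 mm above its base) of a long snack tin, upright: 120 mm long (its x), 36 mm thick (its y), 70 mm high (its z); steel, with a white lid that stays on and a heavy grey cool-pack foot, 0.1 to 0.3 kg. May be absent.
- short2_mid (a point): centre (35 mm above its base) of a short snack tin, upright: 80 mm long (its x), 36 mm thick (its y), 70 mm high (its z); steel, with a white lid that stays on and a heavy grey cool-pack foot, 0.1 to 0.3 kg. May be absent.
- long3_mid (a point): centre (35 mm above its base) of a long snack tin, upright: 120 mm long (its x), 36 mm thick (its y), 70 mm high (its z); steel, with a white lid that stays on and a heavy grey cool-pack foot, 0.1 to 0.3 kg. May be absent.
- short3_mid (a point): centre (35 mm above its base) of a short snack tin, upright: 80 mm long (its x), 36 mm thick (its y), 70 mm high (its z); steel, with a white lid that stays on and a heavy grey cool-pack foot, 0.1 to 0.3 kg. May be absent.
- food_jar: bystander: steel food jar, 88 mm across, 128 mm high, origin under its centre
- muffin_cup: bystander: teal muffin cup, 74 mm across, 36 mm high, origin under its centre
- rice_paddle: bystander: white rice paddle lying flat, about 200 mm long along its y, 9 mm thick, origin underneath
- glass_container: bystander: round glass container with grey clip lid, 136 mm across the clips, 67 mm high, origin under its centre
- pepper_grinder: bystander: push-button pepper grinder, 52 mm across, 149 mm high, origin under its centre
- rice_bowl: bystander: white bowl, 110 mm across, 50 mm high, origin under its centre
There are look-alikes about, which are no part of the job. Leave any blue look-alike of the part that bears short2_mid alone.

How it is judged:
On the way:
1. every tin stands upright in the lane for its size, between the stop and the end wall (x of long1_mid in the frame of rack between -0.063 and -0.039 m and y of each of long1_mid, long2_mid, long3_mid, short1_mid, short2_mid, short3_mid in the frame of rack below 0.122 m and y of each of long1_mid, long2_mid, long3_mid in the frame of stop_long_face above 0.008 m and z of long1_mid in the frame of rack between 0.034 and 0.048 m and angle between each of long1_mid, long2_mid, long3_mid, short1_mid, short2_mid, short3_mid's own z axis and vertical below 0.15 rad and x of long2_mid in the frame of rack between -0.063 and -0.039 m and z of long2_mid in the frame of rack between 0.034 and 0.048 m and x of long3_mid in the frame of rack between -0.063 and -0.039 m and z of long3_mid in the frame of rack between 0.034 and 0.048 m and x of short1_mid in the frame of rack between 0.059 and 0.083 m and y of each of short1_mid, short2_mid, short3_mid in the frame of stop_short_face above 0.008 m and z of short1_mid in the frame of rack between 0.034 and 0.048 m and x of short2_mid in the frame of rack between 0.059 and 0.083 m and z of short2_mid in the frame of rack between 0.034 and 0.048 m and x of short3_mid in the frame of rack between 0.059 and 0.083 m and z of short3_mid in the frame of rack between 0.034 and 0.048 m), for 0.2 s.
At the end, for the whole second after the job is handed in: Every tin stands at rest, upright and square (0.15 rad) in the lane of its size; per lane, a tin is within 4.5 mm of the end wall, each tin has a neighbour within 41 mm centre to centre (36 mm is touching), and the stop is within 4.5 mm of a tin (all of step 1 and angle between the y axis of each of long1_mid, long2_mid, long3_mid, short1_mid, short2_mid, short3_mid and the y axis of rack, either way round below 0.15 rad and linear speed of each of long1, long2, long3, short1, short2, short3 below 0.02 m/s and (distance between long1_mid and long2_mid below 0.041 m or distance between long1_mid and long3_mid below 0.041 m) and (distance between long2_mid and long1_mid below 0.041 m or distance between long2_mid and long3_mid below 0.041 m) and (distance between long3_mid and long1_mid below 0.041 m or distance between long3_mid and long2_mid below 0.041 m) and y of any of long1_mid, long2_mid, long3_mid in the frame of wall_long above -0.0225 m and y of any of long1_mid, long2_mid, long3_mid in the frame of stop_long_face below 0.0225 m and (distance between short1_mid and short2_mid below 0.041 m or distance between short1_mid and short3_mid below 0.041 m) and (distance between short2_mid and short1_mid below 0.041 m or distance between short2_mid and short3_mid below 0.041 m) and (distance between short3_mid and short1_mid below 0.041 m or distance between short3_mid and short2_mid below 0.041 m) and y of any of short1_mid, short2_mid, short3_mid in the frame of wall_short above -0.0225 m and y of any of short1_mid, short2_mid, short3_mid in the frame of stop_short_face below 0.0225 m).
It fails at once if a bystander is knocked over or shoved more than 6 cm (distance of any of food_jar, muffin_cup, rice_paddle, glass_container, pepper_grinder, rice_bowl from where it was at the start of the episode above 0.06 m or angle between any of food_jar, muffin_cup, rice_paddle, glass_container, pepper_grinder, rice_bowl's own z axis and vertical above 0.6 rad).
Of long1, long2, long3 only 2 to 3 are there at a start; the rules pass over those that are not, and their reading is None.
Of short1, short2, short3 only 2 to 3 are there at a start; the rules pass over those that are not, and their reading is None.
At some moment in a run one of long1, short1, long2, short2, long3, short3 may be knocked a few centimetres aside while the robot is not near it.
It also fails if it takes over 210 s, if anything falls off the work surface, if the arm or the gripper's body presses on something with over 40 N, if the wrist force passes 120 N, or if a joint passes its speed limit or range.

## Working session

There is one attempt and no reset: what is moved stays moved. The work goes in short steps, Python scripts to look and compute and a tool call to move; the robot and the scene stay as the last step left them, time stands still between calls to the robot, and variables do not carry over. Pictures are saved under pics/ and viewed, and the job is handed in when it is done.

Besides the shell and the picture viewer there is one more tool, called as a command line: name --pt "numbers of a row" for each row, then --argument value for the rest. drive_tool: Moves the arm, as the interface text tells. Its arguments: {"type":"object","properties":{"motion":{"type":"array","items":{"type":"array","items":{"type":"number"}}},"squeeze":{"type":"number"}},"required":["motion"]}

```bash
mkdir -p pics; ls; python3 - <<'E'
from cell import get_state, cams, arm, models
import cv2
s=get_state();print(s); print(arm.grip_point_offset)
for n in ("scene","top","wrist"):
    c=cams.camera(n); cv2.imwrite(f"pics/{n}0.png",c["pixels"]); print(n,{k:v for k,v in c.items() if k!="pixels"})
E
```

```text
pics
{'time_s': 0.0, 'qpos': array([-1.20202226e+00,  4.23851361e-01,  1.63070473e+00, -3.06752430e-05,
        1.08860163e+00, -1.89667873e-02]), 'dq': array([-0.00049287,  0.00012982,  0.00039658, -0.00052087,  0.00020927,
       -0.000465  ]), 'joint_torque': array([ 1.89044091e-03, -5.57379091e+01, -2.81738913e+01,  6.86214162e-05,
        7.40681455e-03, -1.76968626e-06]), 'tool_pos': array([ 0.23614599, -0.57806976,  0.23053334]), 'eef_rot': array([-1.57241392,  1.56923103,  1.95693383]), 'contact_force': array([ 0.04869579, -0.83429571, -0.26994233]), 'wrist_torque': array([-0.01807984,  0.01698963,  0.04188273]), 'gripper_width': 0.08553125815321312}
0.0187
scene {'fx': 494.829257397542, 'fy': 494.829257397542, 'cx': 320.5600929899981, 'cy': 195.86063441126632, 'k1': -0.10965979503283525, 'origin': array([1.42191797, 0.22377728, 1.46087075]), 'orientation': array([-2.56473732, -0.01155445,  1.84074703])}
top {'fx': 377.2104423639734, 'fy': 377.2104423639734, 'cx': 315.9585894885109, 'cy': 199.38343658676558, 'k1': -0.05517155861259123, 'origin': array([ 0.46001734, -0.01413304,  1.24171073]), 'orientation': array([-3.06024151e+00, -2.11655569e-03, -1.55831384e+00])}
wrist {'fx': 345.8822287719217, 'fy': 345.8822287719217, 'cx': 315.6890167224791, 'cy': 193.90289373589218, 'k1': -0.008759389623424459, 'hand_eye': array([[ 1.02966537e-03, -2.57833031e-01,  9.66188940e-01,
        -1.43275743e-01],
       [ 9.99999169e-01, -4.83706506e-04, -1.19477670e-03,
        -3.34657657e-04],
       [ 7.75404773e-04,  9.66189368e-01,  2.57832318e-01,
        -6.45486688e-02],
       [ 0.00000000e+00,  0.00000000e+00,  0.00000000e+00,
         1.00000000e+00]])}
```

View pics/scene0.png

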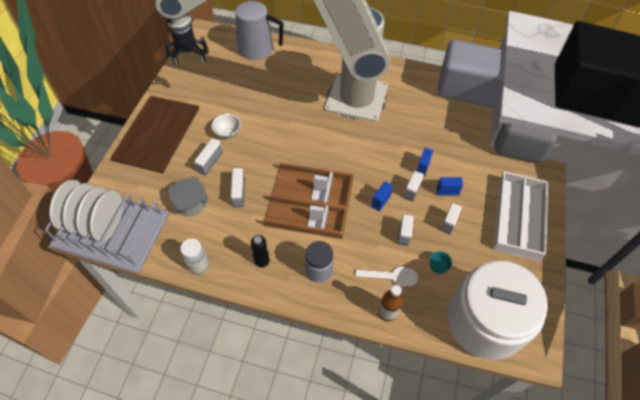

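View pics/top0.png

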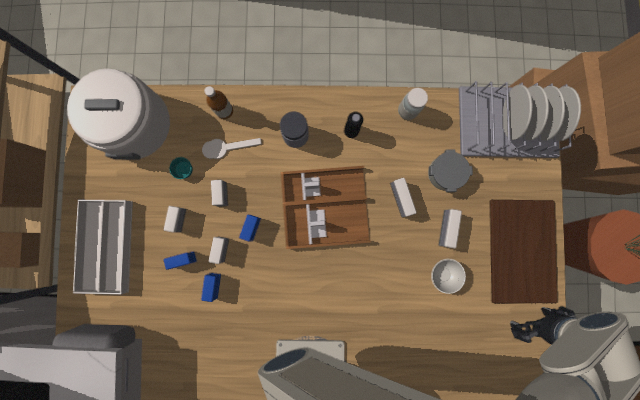

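View pics/wrist0.png

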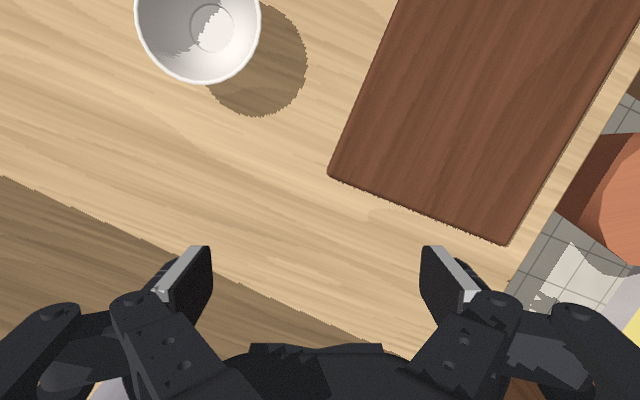

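```bash
cat > h.py <<'E'
from cell import get_state, cams, arm, models
import cv2, numpy as np
from scipy.spatial.transform import Rotation as Ro
def cam(n):
    s=get_state(); c=cams.camera(n)
    if n=="wrist":
        T=np.eye(4);T[:3,:3]=Ro.from_euler('xyz',s['eef_rot']).as_matrix();T[:3,3]=s['tool_pos']
        M=T@c["hand_eye"];R,o=M[:3,:3],M[:3,3]
    else: R,o=Ro.from_euler('xyz',c['orientation']).as_matrix(),np.array(c['origin'])
    c["R"],c["o"]=R,o
    c["K"]=np.array([[c['fx'],0,c['cx']],[0,c['fy'],c['cy']],[0,0,1]]);c["D"]=np.array([c['k1'],0,0,0.])
    return c
def proj(c,P):
    P=np.atleast_2d(P); q=(P-c["o"])@c["R"]; x=q[:,:2]/q[:,2:]; r=(x**2).sum(1,keepdims=True)
    x=x*(1+c["k1"]*r); return x*[c['fx'],c['fy']]+[c['cx'],c['cy']]
def back(c,p,z):
    p=np.array(p,float).reshape(-1,1,2); u=cv2.undistortPoints(p,c["K"],c["D"]).reshape(-1,2)
    d=np.c_[u,np.ones(len(u))]@c["R"].T; t=(z-c["o"][2])/d[:,2]; return c["o"]+d*t[:,None]
E
python3 - <<'E'
from h import *
i=cv2.imread("pics/top0.png")
a=cv2.resize(i[150:300,270:480],None,fx=3.8,fy=3.8,interpolation=cv2.INTER_CUBIC);cv2.imwrite("pics/c1.png",a)
a=cv2.resize(i[150:310,150:270],None,fx=3.7,fy=3.7,interpolation=cv2.INTER_CUBIC);cv2.imwrite("pics/c2.png",a)
i=cv2.imread("pics/scene0.png")
a=cv2.resize(i[130:270,180:480],None,fx=2.6,fy=2.6,interpolation=cv2.INTER_CUBIC);cv2.imwrite("pics/c3.png",a)
c=cam("top")
for q in ["rack","stop_long_face","stop_long_fin","stop_short_face","stop_short_fin","wall_long","wall_short","long1_mid","short1_mid","food_jar","muffin_cup","rice_paddle","glass_container","pepper_grinder","rice_bowl"]:
    z={"rack":0,"stop_long_face":.0385,"stop_short_face":.0385,"stop_long_fin":.07,"stop_short_fin":.07,"wall_long":.026,"wall_short":.026,"long1_mid":.035,"short1_mid":.035}.get(q,0)
    for d in models.mark_of("top",q): print(q,round(d["conf"],2),np.round(d["position"],1),np.round(back(c,d["position"],z)[0],3))
E
```

```text
rack 0.69 [324.5 208. ] [ 0.533 -0.044  0.   ]
stop_long_face 0.68 [308.1 225.6] [0.474 0.009 0.038]
stop_long_face 0.52 [300.4 186.6] [0.599 0.035 0.038]
stop_long_face 0.31 [318.8 220.9] [ 0.489 -0.025  0.038]
stop_long_fin 0.89 [317.3 221.9] [ 0.486 -0.02   0.07 ]
stop_long_fin 0.22 [182.5 166.7] [0.654 0.408 0.07 ]
stop_short_face 0.65 [302.3 189.5] [0.589 0.029 0.038]
stop_short_fin 0.86 [312.6 180.2] [ 0.616 -0.004  0.07 ]
wall_long 0.83 [287.6 225.5] [0.474 0.075 0.026]
wall_short 0.64 [282.8 186.9] [0.598 0.093 0.026]
wall_short 0.5 [216.1 193.5] [0.574 0.309 0.026]
long1_mid 0.77 [448.8 230.9] [ 0.462 -0.444  0.035]
short1_mid 0.73 [172.5 218.5] [0.491 0.446 0.035]
food_jar 0.78 [294.3 135.4] [0.776 0.06  0.   ]
rice_paddle 0.63 [228.8 147.5] [0.732 0.279 0.   ]
glass_container 0.6 [441.5 170.7] [ 0.663 -0.435  0.   ]
glass_container 0.28 [221.4 246.6] [0.402 0.293 0.   ]
pepper_grinder 0.57 [353.  130.4] [ 0.796 -0.137  0.   ]
rice_bowl 0.6 [438.9 274. ] [ 0.321 -0.422  0.   ]
```

View pics/c1.png

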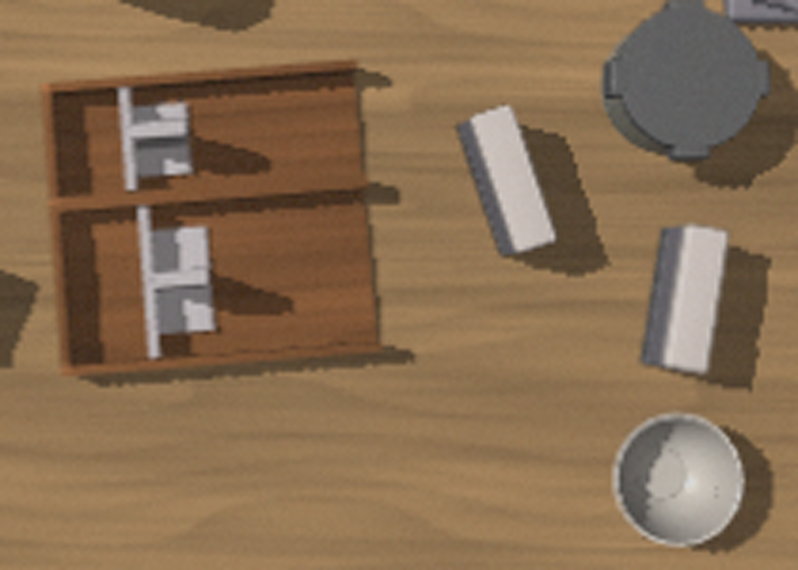

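View pics/c2.png

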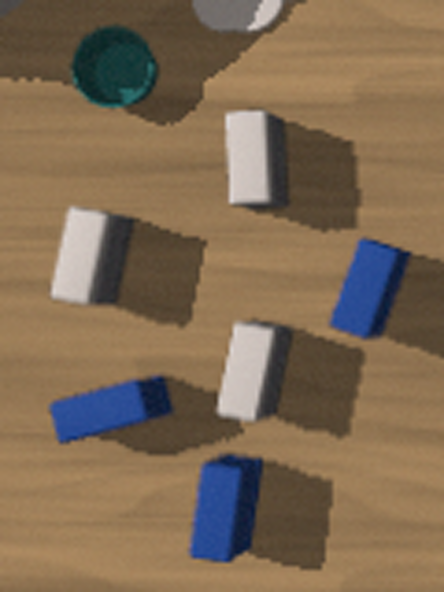

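View pics/c3.png

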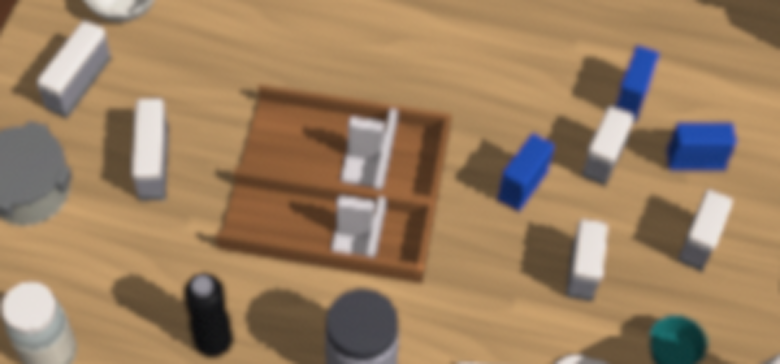

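```bash
cat >> h.py <<'E'
def fitrack(c,px,loc):
    from scipy.optimize import least_squares
    loc=np.array(loc,float)
    def f(v):
        R=Ro.from_euler('z',v[2]).as_matrix(); P=loc@R.T+[v[0],v[1],0]
        return (proj(c,P)-px).ravel()
    r=least_squares(f,[.53,-.04,.05]); return r.x,np.abs(r.fun).max(),r.fun.round(1)
def axes():
    s=get_state(); return np.array(s['tool_pos']),Ro.from_euler('xyz',s['eef_rot']).as_matrix()
def go(xyz,jaw=None):
    """print shift in tool axes to world TCP xyz and turn so that jaw line lies at world angle `jaw` (mod pi)"""
    p,R=axes(); d=R.T@(np.array(xyz)-p)
    t=0
    if jaw is not None:
        a=np.arctan2(R[1,1],R[0,1]); w=(jaw-a+np.pi/2)%np.pi-np.pi/2   # world yaw change
        t=-w  # tool x down
    q=get_state()['qpos']
    print("shift",np.round(d,4),"turn",round(t,4),"(alt",round(t-np.sign(t)*np.pi,3),") q6",round(q[5],2),"q1",round(q[0],2),"jawnow",round(np.degrees(np.arctan2(R[1,1],R[0,1])),1),"pos",p.round(4),"w",round(get_state()['gripper_width'],4),"t",round(get_state()['time_s'],2))
E
python3 - <<'E'
from h import *
c=cam("top")
px=np.array([[42,86],[357,63],[380,348],[66,374]])/3.8+[270,150]
x,m,f=fitrack(c,px,[[.124,.135,.036],[.124,-.135,.036],[-.124,-.135,.036],[-.124,.135,.036]])
print(x.round(4),np.degrees(x[2]),m,f)
p=np.array(back(c,np.array([[145,209],[152,358],[124,88],[131,190]])/3.8+[270,150],.0385))
R=Ro.from_euler('z',x[2]).as_matrix(); print(((p-[x[0],x[1],0])@R).round(4))
from h import *
P=lambda l:(np.array(l)@R.T+[x[0],x[1],0])
print(axes()[1].round(3))
i=c["pixels"].copy()
E
```

```text
[ 0.5343 -0.0467  0.0913] 5.228845049586102 1.0173542724925255 [-0.2 -0.6  0.2 -1.   1.   0.8 -1.   0.7]
[[ 0.0106  0.0553  0.0385]
 [-0.1142  0.0591  0.0385]
 [ 0.1144  0.0651  0.0385]
 [ 0.0275  0.0658  0.0385]]
[[ 0.     0.378 -0.926]
 [-0.    -0.926 -0.378]
 [-1.     0.     0.   ]]
```

```bash
python3 - <<'E'
from h import *
R=Ro.from_euler('z',.0913).as_matrix()
w=R@[-.051,.021,.0]+[.5343,-.0467,0];w2=R@[.071,.029,.0]+[.5343,-.0467,0]
print(w,w2); go([w[0],w[1],.25],.0913)
E
```

```text
[ 0.48159778 -0.0304373   0.        ] [ 0.60236027 -0.01134749  0.        ]
shift [-0.0187 -0.4147 -0.4343] turn -1.2743 (alt 1.867 ) q6 -0.02 q1 -1.2 jawnow -67.8 pos [ 0.2364 -0.5786  0.2313] w 0.0851 t 1.0
```

drive_tool --pt "0 -0.0187 -0.4147 -0.4343 -1.2743" --pt "0 -0.0187 -0.4147 -0.4343 -1.2743" --pt "0 -0.0187 -0.4147 -0.4343 -1.2743" --pt "0 -0.0187 -0.4147 -0.4343 -1.2743" --pt "0 -0.0187 -0.4147 -0.4343 -1.2743" --pt "0 -0.0187 -0.4147 -0.4343 -1.2743" --pt "0 -0.0187 -0.4147 -0.4343 -1.2743" --pt "0 -0.0187 -0.4147 -0.4343 -1.2743" --pt "0 -0.0187 -0.4147 -0.4343 -1.2743" --pt "0 -0.0187 -0.4147 -0.4343 -1.2743" --pt "0 -0.0187 -0.4147 -0.4343 -1.2743" --pt "0 -0.0187 -0.4147 -0.4343 -1.2743"

```text
time_s: 2.0
tool_pos: [0.441, -0.1205, 0.2473]
eef_rot: [1.14, 1.57, -0.338]
contact_force: [0.3, -1.2, -0.0]
gripper_width: 0.0855
```

```bash
python3 - <<'E'
from h import *
go([.4816,-.0304,.25],.0913)
E
```

```text
shift [-0.0027  0.0488 -0.0859] turn 0.0016 (alt -3.14 ) q6 -0.39 q1 -0.29 jawnow 5.3 pos [ 0.441  -0.1205  0.2473] w 0.0855 t 2.0
```

drive_tool --pt "0 -0.0027 0.0488 -0.0859 0" --pt "0 -0.0027 0.0488 -0.0859 0" --pt "0 -0.0027 0.0488 -0.0859 0" --pt "0 -0.0027 0.0488 -0.0859 0"

```text
time_s: 2.33
tool_pos: [0.4827, -0.0294, 0.25]
eef_rot: [1.819, 1.569, 0.344]
contact_force: [0.1, -0.6, 0.6]
gripper_width: 0.0852
```

```bash
python3 - <<'E'
from h import *
c=cam("wrist"); cv2.imwrite("pics/w1.png",c["pixels"])
R=Ro.from_euler('z',.0913).as_matrix()
L=np.array([[.124,.135,.036],[.124,-.135,.036],[-.124,-.135,.036],[-.124,.135,.036],[-.051,.122,.036],[.071,.122,.036],[-.051,.021,.0865]])
print(proj(c,L@R.T+[.5343,-.0467,0]).round(0).tolist())
go([.4816,-.0304,.25],.0913)
E
```

```text
[[496.0, 52.0], [465.0, 300.0], [252.0, 299.0], [240.0, 51.0], [315.0, 65.0], [440.0, 66.0], [315.0, 178.0]]
shift [-0.0003 -0.     -0.0006] turn 0.0036 (alt -3.138 ) q6 -0.18 q1 -0.09 jawnow 5.4 pos [ 0.4817 -0.031   0.2497] w 0.0853 t 2.38
```

View pics/w1.png

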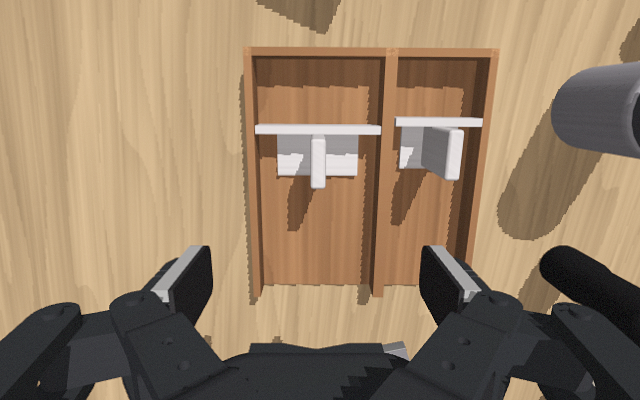

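```bash
python3 - <<'E'
from h import *
c=cam("wrist"); cv2.imwrite("pics/w2.png",c["pixels"])
i=c["pixels"]
a=cv2.resize(i[30:130,230:510],None,fx=2.8,fy=2.8,interpolation=cv2.INTER_CUBIC);cv2.imwrite("pics/c4.png",a)
a=cv2.resize(i[120:310,230:510],None,fx=2.8,fy=2.8,interpolation=cv2.INTER_CUBIC);cv2.imwrite("pics/c5.png",a)
go([.4816,-.0304,.25],.0913)
E
```

```text
shift [-0.0005  0.0007 -0.0016] turn 0.0019 (alt -3.14 ) q6 -0.18 q1 -0.09 jawnow 5.3 pos [ 0.4811 -0.0321  0.2495] w 0.0854 t 2.43
```

View pics/c4.png

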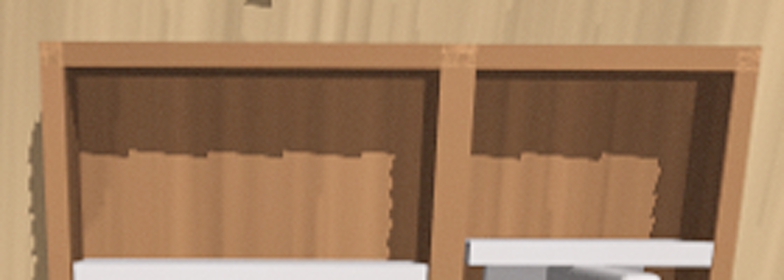

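View pics/c5.png

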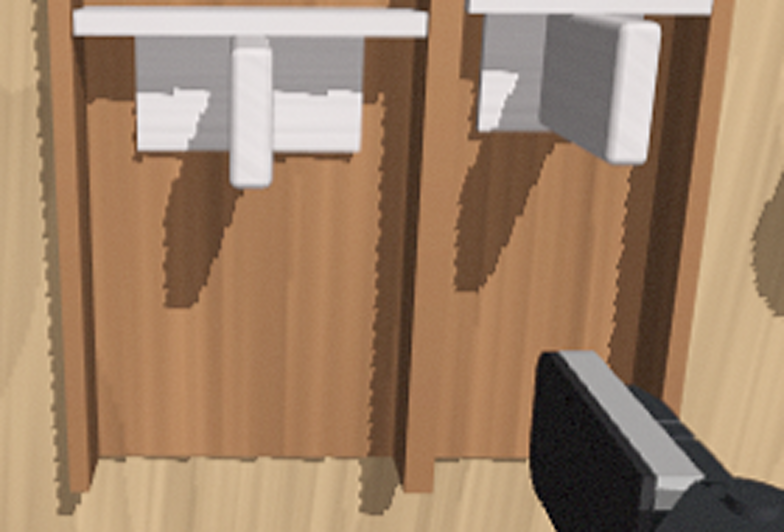

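```bash
python3 - <<'E'
from h import *
c=cam("wrist")
px=np.array([[253.2,53.9],[387.1,55],[399.6,55],[492.9,56.1]])
L=[[-.116,.122,.036],[.014,.122,.036],[.026,.122,.036],[.116,.122,.036]]
x,m,f=fitrack(c,px,L);print(x.round(4),m,f)
px2=np.array([[244.3,45],[501.8,46.4],[255,295.7],[373.9,295.7],[384.6,295.7],[315-75.7+ -0+0,0]])[:5]
R=Ro.from_euler('z',x[2]).as_matrix(); print(((back(c,px2,.036)-[x[0],x[1],0])@R).round(4))
a=np.array([[74,22],[427,22]])/2.8+[230,120]; a2=np.array([[467,247],[714,247]])/2.8+[230,30]
fin=np.array([[250,38],[250,185],[637,22],[628,162]])/2.8+[230,120]
top=np.array([[74,262],[427,263],[467,240],[713,241]])/2.8+[230,30]
print("face",((back(c,top,.0385)-[x[0],x[1],0])@R).round(4))
print("fin",((back(c,fin,.0865)-[x[0],x[1],0])@R).round(4), back(c,fin,.0865).round(4))
px3=np.r_[px,px2[2:]]
L3=L+[[-.124,-.135,.036],[.014,-.135,.036],[.026,-.135,.036]]
x,m,f=fitrack(c,px3,L3);print(x.round(4),m,f)
go([.4816,-.0304,.25],.0913)
E
```

```text
[ 0.5356 -0.0398  0.0851] 0.39590584235816095 [-0.4  0.   0.4 -0.   0.3  0.1 -0.2 -0. ]
[[-0.1239  0.13    0.036 ]
 [ 0.1236  0.1308  0.036 ]
 [-0.1237 -0.14    0.036 ]
 [ 0.0141 -0.139   0.036 ]
 [ 0.0265 -0.1389  0.036 ]]
face [[-0.1144  0.0561  0.0385]
 [ 0.0124  0.0567  0.0385]
 [ 0.0262  0.0649  0.0385]
 [ 0.1144  0.0653  0.0385]]
fin [[-0.0516  0.0508  0.0865]
 [-0.0511  0.0035  0.0865]
 [ 0.069   0.0567  0.0865]
 [ 0.0711  0.0121  0.0865]] [[ 0.4798  0.0064  0.0865]
 [ 0.4843 -0.0407  0.0865]
 [ 0.5995  0.0226  0.0865]
 [ 0.6054 -0.0217  0.0865]]
[ 0.5359 -0.0409  0.0876] 2.742617745849202 [-0.5  1.6  0.2  1.2  0.1  1.3 -0.5  0.9  0.1 -2.7  0.5 -2.2  0.2 -2.1]
shift [-0.0005  0.0011 -0.0023] turn 0.0004 (alt -3.141 ) q6 -0.18 q1 -0.09 jawnow 5.3 pos [ 0.4808 -0.0328  0.2495] w 0.0857 t 2.48
```

```bash
cat >> h.py <<'E'
RK=np.array([.5356,-.0398,.0851])
def rk(l):
    l=np.array(l,float); return Ro.from_euler('z',RK[2]).as_matrix()@l+[RK[0],RK[1],0]
def rkinv(P): return (np.array(P)-[RK[0],RK[1],0])@Ro.from_euler('z',RK[2]).as_matrix()
E
python3 -c "
from h import *
go(rk([-.051,.022,.056]),RK[2])"
```

```text
shift [ 0.1934  0.0032 -0.0104] turn 0.0066 (alt -3.135 ) q6 -0.18 q1 -0.09 jawnow 5.3 pos [ 0.4808 -0.0328  0.2495] w 0.0857 t 2.48
```

drive_tool --pt "60 0.04 0.0032 -0.0104 0.0066" --pt "80 0.08 0.0032 -0.0104 0.0066" --pt "80 0.12 0.0032 -0.0104 0.0066" --pt "80 0.16 0.0032 -0.0104 0.0066" --pt "80 0.193 0.0032 -0.0104 0.0066" --pt "255 0.193 0.0032 -0.0104 0.0066" --pt "255 0.193 0.0032 -0.0104 0.0066" --pt "255 0.193 0.0032 -0.0104 0.0066" --pt "255 0.193 0.0032 -0.0104 0.0066" --pt "255 0.193 0.0032 -0.0104 0.0066" --squeeze 50

```text
time_s: 3.32
tool_pos: [0.4844, -0.0224, 0.0588]
eef_rot: [1.248, 1.568, -0.238]
contact_force: [-2.2, -3.2, 3.8]
gripper_width: 0.0126
```

drive_tool --pt "255 0 0 0.015 0" --pt "255 0 0 0.035 0" --pt "255 0 0 0.055 0" --pt "255 0 0 0.075 0" --pt "255 0 0 0.095 0" --pt "255 0 0 0.115 0" --pt "255 0 0 0.131 0" --pt "255 0 0 0.131 0" --pt "255 0 0 0.131 0"

```text
time_s: 4.07
tool_pos: [0.4962, -0.1536, 0.0588]
eef_rot: [1.04, 1.566, -0.447]
contact_force: [-1.3, -2.9, 8.2]
gripper_width: 0.0129
```

```bash
python3 -c "
from h import *
print(rkinv(get_state()['tool_pos']))
go(rk([-.051,-.109,.13]),RK[2])
go(rk([.071,.03,.13]),RK[2])"
```

```text
[-0.04897588 -0.11002874  0.05883075]
shift [-0.0712 -0.0017 -0.0009] turn -0.0012 (alt 3.14 ) q6 -0.41 q1 -0.32 jawnow 4.8 pos [ 0.4962 -0.1536  0.0588] w 0.0129 t 4.07
shift [-0.071   0.1201 -0.14  ] turn -0.0012 (alt 3.14 ) q6 -0.41 q1 -0.32 jawnow 4.8 pos [ 0.4962 -0.1536  0.0588] w 0.0129 t 4.07
```

drive_tool --pt "80 0 0 0 0" --pt "80 0 0 0 0" --pt "80 -0.04 0 0 0" --pt "80 -0.071 0 0 0" --pt "80 -0.071 0.03 -0.035 0" --pt "80 -0.071 0.055 -0.065 0" --pt "80 -0.071 0.08 -0.094 0" --pt "80 -0.071 0.12 -0.14 0" --pt "80 -0.071 0.12 -0.14 0" --pt "80 -0.04 0.12 -0.14 0" --pt "80 0.0 0.12 -0.14 0" --pt "80 0.0 0.12 -0.14 0"

```text
time_s: 5.07
tool_pos: [0.5973, -0.0011, 0.0502]
eef_rot: [-1.688, 1.56, 3.111]
contact_force: [-2.1, 0.3, -1.1]
gripper_width: 0.0586
```

drive_tool --pt "255 0 0 0 0" --pt "255 0 0 0 0" --pt "255 0 0 0 0" --pt "255 0 0 0 0" --pt "255 0 0 0 0"

```text
time_s: 5.48
tool_pos: [0.605, -0.0028, 0.0594]
eef_rot: [1.472, 1.564, -0.015]
contact_force: [4.6, 1.6, 5.5]
gripper_width: 0.0129
```

```bash
python3 -c "
from h import *
print(rkinv(get_state()['tool_pos']))
go(rk([.071,-.1,.06]),RK[2])"
```

```text
[0.07229694 0.03097337 0.05943375]
shift [-0.0005 -0.0012  0.131 ] turn -0.0004 (alt 3.141 ) q6 -0.11 q1 -0.02 jawnow 4.9 pos [ 0.605  -0.0028  0.0594] w 0.0129 t 5.48
```

drive_tool --pt "255 0 0 0.015 0" --pt "255 0 0 0.035 0" --pt "255 0 0 0.055 0" --pt "255 0 0 0.075 0" --pt "255 0 0 0.095 0" --pt "255 0 0 0.115 0" --pt "255 0 0 0.138 0" --pt "255 0 0 0.138 0" --pt "80 0 0 0.138 0" --pt "80 0 0 0.138 0" --pt "80 -0.04 0 0.138 0" --pt "0 -0.08 0 0.138 0"

```text
time_s: 6.48
tool_pos: [0.6109, -0.1392, 0.1348]
eef_rot: [-1.895, 1.563, 2.902]
contact_force: [1.0, 0.2, 0.1]
gripper_width: 0.061
```

```bash
python3 - <<'E'
from h import *
s=get_state();print(s['time_s'],rkinv(s['tool_pos']))
c=cam("top"); cv2.imwrite("pics/top1.png",c["pixels"]); i=c["pixels"]
a=cv2.resize(i[150:280,270:480],None,fx=3.8,fy=3.8,interpolation=cv2.INTER_CUBIC);cv2.imwrite("pics/c6.png",a)
for q in ["long1_mid","short1_mid"]:
  for d in models.silhouettes("top",q):
    m=d["region"].astype(np.uint8);print(q,round(d["conf"],2),np.round(d["position"]),m.sum(),cv2.minAreaRect(np.argwhere(m)[:,::-1].astype(np.float32)))
E
```

```text
6.4833 [ 0.06657328 -0.10548217  0.1347942 ]
long1_mid 0.86 [449. 232.] 658 ((449.86431884765625, 228.40464782714844), (17.553621292114258, 39.31022262573242), 8.530765533447266)
long1_mid 0.48 [307. 206.] 3964 ((312.7783203125, 207.90093994140625), (78.4910659790039, 59.85649490356445), 87.51044464111328)
short1_mid 0.91 [172. 219.] 423 ((173.94117736816406, 219.73533630371094), (17.220029830932617, 25.708772659301758), 14.03624439239502)
short1_mid 0.23 [220. 250.] 384 ((218.61766052246094, 250.52943420410156), (15.522278785705566, 26.436382293701172), 14.03624439239502)
```

View pics/c6.png

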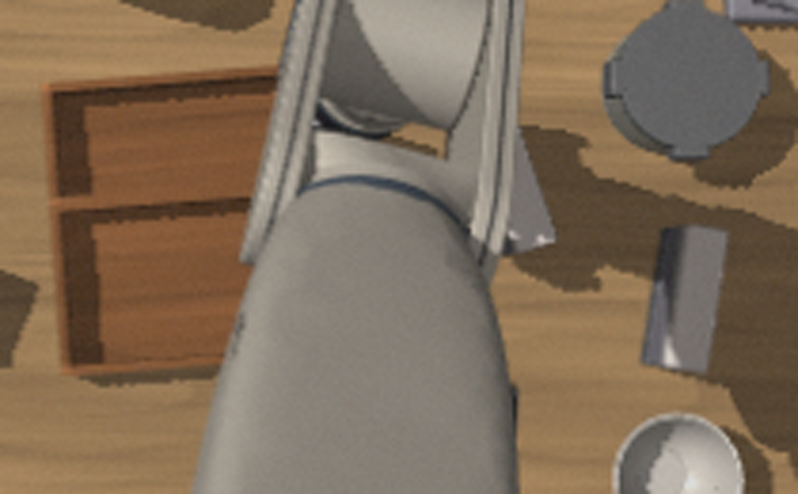

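```bash
cat >> h.py <<'E'
def tinfit(c,quad,z=.07):
    P=back(c,quad,z)[:,:2]; (x,y),(w,h),a=cv2.minAreaRect(P.astype(np.float32)*1000)
    th=np.radians(a)+(0 if w<h else np.pi/2)  # thickness direction
    return np.array([x,y])/1000,sorted([w,h]),(th+np.pi/2)%np.pi-np.pi/2
E
python3 - <<'E'
from h import *
c=cam("top")
o=np.array([270,150]);A=np.array([[470,110],[512,106],[556,240],[513,255]])/3.8+o;B=np.array([[681,228],[727,230],[708,374],[665,370]])/3.8+o
o=np.array([150,150])
S1=np.array([[226,112],[268,112],[272,205],[232,205]])/3.7+o
S2=np.array([[71,207],[111,214],[95,303],[51,297]])/3.7+o
S3=np.array([[237,321],[279,328],[262,420],[217,415]])/3.7+o
for q in (A,B,S1,S2,S3): print(tinfit(c,q))
p,_,t=tinfit(c,A); go([*p,.25],t)
E
```

```text
(array([ 0.56866107, -0.29422806]), [37.78042221069336, 124.35813903808594], np.float64(-1.2860933541469022))
(array([ 0.46860498, -0.44524136]), [38.39750671386719, 121.1401596069336], np.float64(1.4441755338187523))
(array([0.57235345, 0.29383453]), [35.83055877685547, 81.53864288330078], np.float64(-1.4947553628283514))
(array([0.48811615, 0.43365906]), [38.14059066772461, 77.54985046386719], np.float64(1.4141051161603952))
(array([0.39327399, 0.28883167]), [38.05545425415039, 80.13150024414062], np.float64(1.4142732947832335))
shift [-0.1117 -0.0583  0.1499] turn 1.3711 (alt -1.771 ) q6 -0.33 q1 -0.24 jawnow 4.9 pos [ 0.6143 -0.14    0.1383] w 0.0857 t 6.68
```

drive_tool --pt "0 -0.0417 0 0 0.12" --pt "0 -0.08 -0.01 0.03 0.24" --pt "0 -0.112 -0.03 0.06 0.36" --pt "0 -0.112 -0.0583 0.1 0.48" --pt "0 -0.112 -0.0583 0.13 0.6" --pt "0 -0.112 -0.0583 0.1499 0.72" --pt "0 -0.112 -0.0583 0.1499 0.84" --pt "0 -0.112 -0.0583 0.1499 0.96" --pt "0 -0.112 -0.0583 0.1499 1.08" --pt "0 -0.112 -0.0583 0.1499 1.2" --pt "0 -0.112 -0.0583 0.1499 1.32" --pt "0 -0.112 -0.0583 0.1499 1.3711"

```text
time_s: 7.68
tool_pos: [0.5674, -0.2937, 0.2467]
eef_rot: [-0.774, 1.567, 2.646]
contact_force: [0.2, 0.2, -0.9]
gripper_width: 0.0853
```

drive_tool --pt "0 0 0 0 0" --pt "0 0 0 0 0"

```text
time_s: 7.85
tool_pos: [0.5677, -0.2938, 0.2472]
eef_rot: [-0.771, 1.568, 2.657]
contact_force: [0.5, -0.4, 0.4]
gripper_width: 0.0856
```

```bash
cat >> h.py <<'E'
def lid(c,near,z=.07,scale=1,save=None):
    """white lid nearest to world xy: threshold & rect"""
    im=c["pixels"].astype(int); mn=im.min(2); mx=im.max(2)
    m=((mn>np.percentile(mn,50)*0+165)&(mx-mn<30)).astype(np.uint8)
    m=cv2.morphologyEx(m,cv2.MORPH_OPEN,np.ones((3,3)))
    p=proj(c,[*near,z])[0]; n,l,st,ce=cv2.connectedComponentsWithStats(m)
    out=[]
    for k in range(1,n):
        if st[k,4]<150: continue
        cn=max(cv2.findContours((l==k).astype(np.uint8),0,cv2.CHAIN_APPROX_NONE)[0],key=len)
        P=tinfit(c,cn.reshape(-1,2),z); out.append((np.hypot(*(P[0]-near)),P))
    out.sort(key=lambda t:t[0]); return [o[1] for o in out[:3]]
E
python3 - <<'E'
from h import *
s=get_state();print(s['tool_pos'],s['time_s'])
c=cam("wrist"); cv2.imwrite("pics/w3.png",c["pixels"])
print(proj(c,[.5687,-.2942,.07])); print(lid(c,[.5687,-.2942]))
E
```

```text
[ 0.56774135 -0.29384529  0.24718471] 7.85
[[317.38539104 171.14904076]]
[(array([ 0.56976141, -0.29128867]), [34.508949279785156, 118.18450164794922], np.float64(-1.252466118405176)), (array([ 0.53811304, -0.17692731]), [20.706329345703125, 32.57228469848633], np.float64(-1.483211033878427)), (array([ 0.59804901, -0.17211375]), [11.32361888885498, 21.862369537353516], np.float64(-0.1805238392296209))]
```

View pics/w3.png

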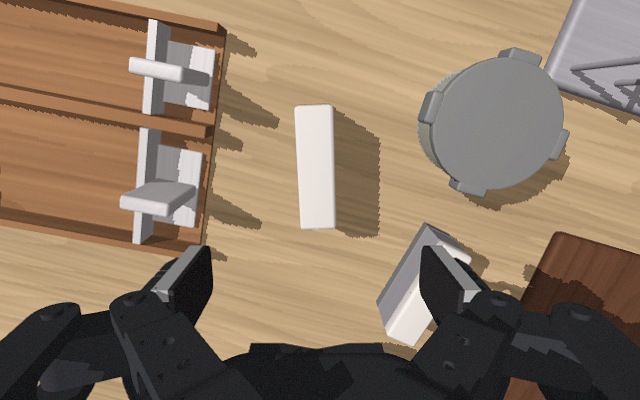

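```bash
python3 -c "
from h import *
go([.5698,-.2913,.042],-1.2525)"
```

```text
shift [ 0.2055 -0.0017 -0.0028] turn -0.0317 (alt 3.11 ) q6 0.79 q1 -0.5 jawnow -73.6 pos [ 0.5679 -0.294   0.2475] w 0.0853 t 7.9
```

drive_tool --pt "0 0.04 -0.0017 -0.0028 -0.0317" --pt "0 0.08 -0.0017 -0.0028 -0.0317" --pt "0 0.12 -0.0017 -0.0028 -0.0317" --pt "0 0.16 -0.0017 -0.0028 -0.0317" --pt "0 0.195 -0.0017 -0.0028 -0.0317" --pt "0 0.2055 -0.0017 -0.0028 -0.0317" --pt "0 0.2055 -0.0017 -0.0028 -0.0317" --pt "255 0.2055 -0.0017 -0.0028 -0.0317" --pt "255 0.2055 -0.0017 -0.0028 -0.0317" --pt "255 0.2055 -0.0017 -0.0028 -0.0317" --pt "255 0.2055 -0.0017 -0.0028 -0.0317" --pt "255 0.2055 -0.0017 -0.0028 -0.0317" --squeeze 40

```text
time_s: 8.9
tool_pos: [0.572, -0.2926, 0.0454]
eef_rot: [2.367, 1.567, -0.458]
contact_force: [-1.1, 1.4, 6.9]
gripper_width: 0.0352
```

```bash
python3 -c "
from h import *
s=get_state();print(rkinv(s['tool_pos']),s['contact_force'])
go(rk([-.049,.102,.14]),RK[2]-np.pi/2)"
```

```text
[ 0.01476021 -0.25492782  0.04537103] [-1.08069501  1.37000292  6.9478593 ]
shift [-0.0954 -0.3618 -0.0199] turn 0.2311 (alt -2.91 ) q6 0.76 q1 -0.49 jawnow -71.9 pos [ 0.572  -0.2926  0.0454] w 0.0352 t 8.9
```

drive_tool --pt "255 -0.04 0 0 0" --pt "255 -0.08 0 0 0" --pt "255 -0.1 -0.01 0 0.1" --pt "255 -0.1 -0.05 -0.01 0.2311" --pt "255 -0.1 -0.09 -0.0199 0.2311" --pt "255 -0.1 -0.13 -0.0199 0.2311" --pt "255 -0.1 -0.17 -0.0199 0.2311" --pt "255 -0.1 -0.21 -0.0199 0.2311" --pt "255 -0.1 -0.25 -0.0199 0.2311" --pt "255 -0.1 -0.29 -0.0199 0.2311" --pt "255 -0.1 -0.33 -0.0199 0.2311" --pt "255 -0.1 -0.3618 -0.0199 0.2311"

```text
time_s: 9.9
tool_pos: [0.4759, 0.0602, 0.1439]
eef_rot: [-2.745, 1.57, 0.482]
contact_force: [-0.4, 0.6, -1.8]
gripper_width: 0.0352
```

drive_tool --pt "255 0 0 0 0" --pt "255 0 0 0 0" --pt "255 0 0 0 0"

```text
time_s: 10.15
tool_pos: [0.4776, 0.0581, 0.1438]
eef_rot: [3.004, 1.569, -0.052]
contact_force: [0.4, -0.3, -3.5]
gripper_width: 0.0356
```

```bash
python3 - <<'E'
from h import *
s=get_state();print(rkinv(s['tool_pos']),s['gripper_width'])
go(rk([-.049,.102,.05]),RK[2]-np.pi/2)
c=cam("wrist"); cv2.imwrite("pics/w4.png",c["pixels"])
for l in lid(c,s['tool_pos'][:2],z=s['tool_pos'][2]+.0246): print(l)
E
```

```text
[-0.04945768  0.10250698  0.14376095] 0.03559888783952358
shift [ 0.0938  0.0005 -0.0003] turn 0.001 (alt -3.141 ) q6 1.58 q1 0.1 jawnow -85.1 pos [0.4776 0.0581 0.1438] w 0.0356 t 10.15
(array([0.50557132, 0.06180578]), [33.666664123535156, 57.98107147216797], np.float64(-1.481786800294588))
(array([ 0.52257092, -0.02526251]), [23.68400001525879, 51.561405181884766], np.float64(-1.4820262267989648))
(array([ 0.50882986, -0.03463723]), [10.478724479675293, 11.521700859069824], np.float64(-1.4908293973283842))
```

View pics/w4.png

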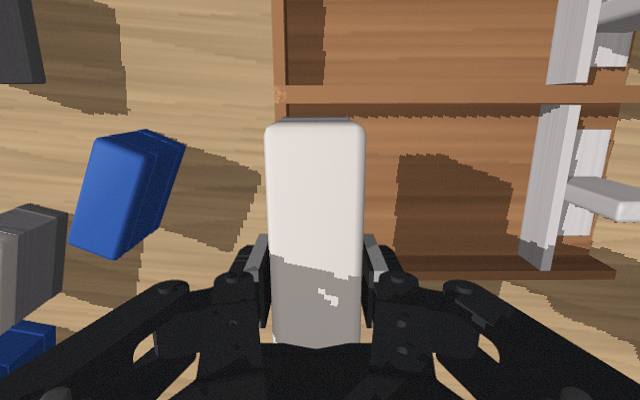

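```bash
python3 - <<'E'
from h import *
s=get_state();c=cam("wrist"); i=c["pixels"]
print(s['tool_pos'])
print("lid far",rkinv(back(c,[[315,122],[315,119]],s['tool_pos'][2]+.0246)))
print("div near",rkinv(back(c,[[400,104],[500,104],[286,104],[400,86]],.036)))
a=cv2.resize(i[60:290,240:520],None,fx=2.6,fy=2.6,interpolation=cv2.INTER_CUBIC);cv2.imwrite("pics/c7.png",a)
E
```

```text
[0.47775524 0.05761231 0.14364066]
lid far [[0.00842507 0.10247224 0.16824066]
 [0.00941441 0.10247071 0.16824066]]
div near [[ 0.01356146  0.04307893  0.036     ]
 [ 0.0136098  -0.02742694  0.036     ]
 [ 0.01361676  0.12321215  0.036     ]
 [ 0.02566997  0.04380977  0.036     ]]
```

View pics/c7.png

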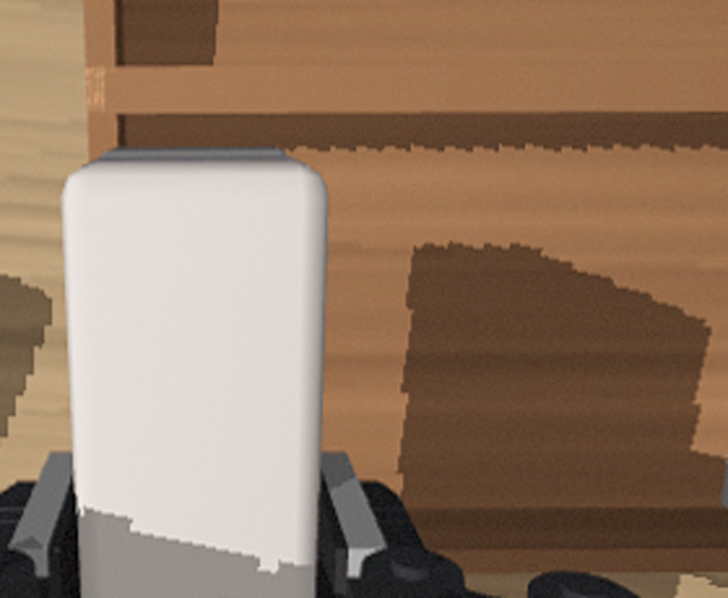

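drive_tool --pt "255 0.03 0 0 0" --pt "255 0.06 0 0 0" --pt "255 0.08 0 0 0" --pt "255 0.088 0 0 0" --pt "255 0.091 0 0 0" --pt "255 0.091 0 0 0"

```text
time_s: 10.75
tool_pos: [0.4772, 0.0573, 0.0522]
eef_rot: [0.041, 1.57, -3.017]
contact_force: [-0.5, -0.5, -1.6]
gripper_width: 0.0353
```

```bash
python3 -c "
from h import *
s=get_state();print(rkinv(s['tool_pos']),s['contact_force'])"
```

```text
[-0.04993303  0.10169843  0.05215558] [-0.52046844 -0.53801615 -1.61340892]
```

drive_tool --pt "60 0 0 0 0" --pt "0 0 0 0 0" --pt "0 0 0 0 0" --pt "0 -0.04 0 0 0" --pt "0 -0.08 0 0 0" --pt "0 -0.12 0 0 0" --pt "0 -0.16 0 0 0" --pt "0 -0.16 0 0 0"

```text
time_s: 11.42
tool_pos: [0.4818, 0.0585, 0.22]
eef_rot: [-3.129, 1.557, 0.098]
contact_force: [0.8, 0.0, -0.3]
gripper_width: 0.0858
```

```bash
python3 - <<'E'
from h import *
s=get_state();c=cam("wrist"); cv2.imwrite("pics/w5.png",c["pixels"])
for l in lid(c,s['tool_pos'][:2],z=.076): print(rkinv([*l[0],0]),l[1],l[2]-RK[2]+np.pi/2)
go([.4686,-.4452,.25],1.444)
E
```

```text
[-0.05135987  0.10296771  0.        ] [33.953857421875, 117.80297088623047] 0.002238725811419817
[-0.05075957 -0.06701531  0.        ] [90.25077819824219, 112.78898620605469] 0.8897058419703832
[-0.06291362 -0.0775768   0.        ] [19.809677124023438, 21.576234817504883] -0.0011835194131155635
shift [-0.0336  0.5007  0.054 ] turn 0.2117 (alt -2.93 ) q6 1.58 q1 0.1 jawnow -85.1 pos [0.4803 0.0583 0.217 ] w 0.0851 t 11.47
```

View pics/w5.png

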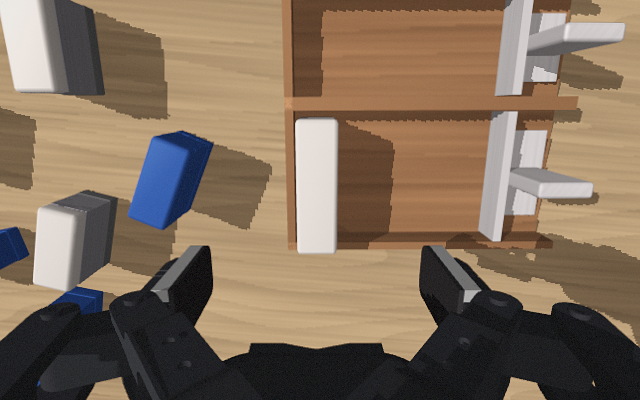

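drive_tool --pt "0 -0.0336 0.04 0.004 0.05" --pt "0 -0.0336 0.08 0.01 0.1" --pt "0 -0.0336 0.12 0.015 0.2117" --pt "0 -0.0336 0.16 0.02 0.2117" --pt "0 -0.0336 0.2 0.024 0.2117" --pt "0 -0.0336 0.24 0.028 0.2117" --pt "0 -0.0336 0.28 0.032 0.2117" --pt "0 -0.0336 0.32 0.036 0.2117" --pt "0 -0.0336 0.36 0.04 0.2117" --pt "0 -0.0336 0.4 0.045 0.2117" --pt "0 -0.0336 0.44 0.05 0.2117" --pt "0 -0.0336 0.48 0.054 0.2117"

```text
time_s: 12.47
tool_pos: [0.4631, -0.4265, 0.2447]
eef_rot: [-0.668, 1.569, 2.347]
contact_force: [0.4, -0.7, 0.3]
gripper_width: 0.0852
```

drive_tool --pt "0 0 0.02 0 0" --pt "0 0 0.02 0 0" --pt "0 0 0.02 0 0"

```text
time_s: 12.72
tool_pos: [0.4607, -0.4451, 0.2443]
eef_rot: [-0.766, 1.569, 2.247]
contact_force: [-0.9, -0.0, -0.1]
gripper_width: 0.0857
```

```bash
python3 - <<'E'
from h import *
s=get_state();c=cam("wrist"); cv2.imwrite("pics/w6.png",c["pixels"])
L=lid(c,[.4686,-.4452]); 
for l in L: print(l)
go([*L[0][0],.042],L[0][2])
E
```

```text
(array([ 0.47223074, -0.44295831]), [34.41627883911133, 118.195068359375], np.float64(1.3974209445632666))
(array([ 0.33304941, -0.44449902]), [79.15104675292969, 102.6227035522461], np.float64(1.511649116880891))
(array([ 0.47458075, -0.2088542 ]), [21.444704055786133, 23.671566009521484], np.float64(-1.5694264422431665))
shift [ 0.2025 -0.0021 -0.0114] turn 0.0458 (alt -3.096 ) q6 0.91 q1 -0.79 jawnow -97.3 pos [ 0.4609 -0.444   0.2446] w 0.0849 t 12.77
```

View pics/w6.png

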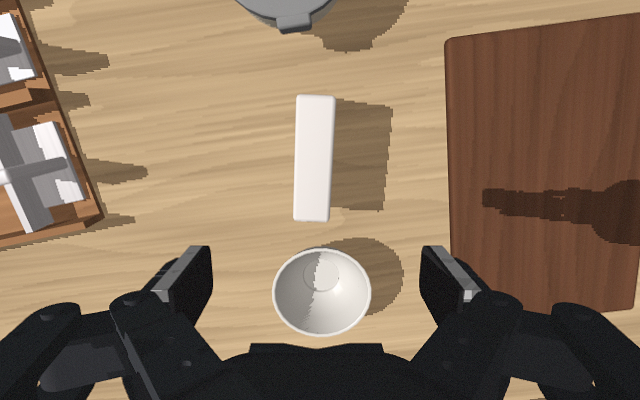

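drive_tool --pt "0 0.03 -0.0021 -0.0114 0.0458" --pt "0 0.07 -0.0021 -0.0114 0.0458" --pt "0 0.11 -0.0021 -0.0114 0.0458" --pt "0 0.15 -0.0021 -0.0114 0.0458" --pt "0 0.19 -0.0021 -0.0114 0.0458" --pt "0 0.2025 -0.0021 -0.0114 0.0458" --pt "0 0.2025 -0.0021 -0.0114 0.0458" --pt "255 0.2025 -0.0021 -0.0114 0.0458" --pt "255 0.2025 -0.0021 -0.0114 0.0458" --pt "255 0.2025 -0.0021 -0.0114 0.0458" --pt "255 0.2025 -0.0021 -0.0114 0.0458" --pt "255 0.2025 -0.0021 -0.0114 0.0458" --squeeze 40

```text
time_s: 13.77
tool_pos: [0.4743, -0.4448, 0.0456]
eef_rot: [2.63, 1.567, -0.684]
contact_force: [-0.3, 3.0, 7.7]
gripper_width: 0.0352
```

```bash
python3 -c "
from h import *
s=get_state();print(rkinv(s['tool_pos']),s['contact_force'])
go(rk([-.050,.036,.145]),RK[2]-np.pi/2)"
```

```text
[-0.09550836 -0.39834724  0.04561331] [-0.31098527  2.99626372  7.72946461]
shift [-0.1003 -0.4314  0.0664] turn -0.2578 (alt 2.884 ) q6 0.97 q1 -0.77 jawnow -99.9 pos [ 0.4743 -0.4448  0.0456] w 0.0352 t 13.77
```

drive_tool --pt "255 -0.04 0 0 0" --pt "255 -0.08 0 0 0" --pt "255 -0.103 -0.03 0.005 -0.1" --pt "255 -0.103 -0.07 0.01 -0.2" --pt "255 -0.103 -0.11 0.02 -0.2578" --pt "255 -0.103 -0.15 0.025 -0.2578" --pt "255 -0.103 -0.19 0.03 -0.2578" --pt "255 -0.103 -0.23 0.035 -0.2578" --pt "255 -0.103 -0.27 0.04 -0.2578" --pt "255 -0.103 -0.31 0.048 -0.2578" --pt "255 -0.103 -0.35 0.055 -0.2578" --pt "255 -0.103 -0.39 0.06 -0.2578"

```text
time_s: 14.77
tool_pos: [0.4805, -0.0477, 0.1471]
eef_rot: [2.957, 1.57, -0.1]
contact_force: [1.0, 0.5, -2.4]
gripper_width: 0.0355
```

```bash
python3 -c "
from h import *
go(rk([-.050,.040,.145]),RK[2]-np.pi/2)"
```

```text
shift [ 0.0021 -0.0432 -0.0055] turn -0.0003 (alt 3.141 ) q6 1.36 q1 -0.12 jawnow -85.1 pos [ 0.4805 -0.0477  0.1471] w 0.0355 t 14.77
```

drive_tool --pt "255 0.002 -0.035 -0.0055 0" --pt "255 0.002 -0.0432 -0.0055 0" --pt "255 0.002 -0.0432 -0.0055 0" --pt "255 0.002 -0.0432 -0.0055 0"

```text
time_s: 15.1
tool_pos: [0.483, -0.0058, 0.1448]
eef_rot: [2.765, 1.57, -0.289]
contact_force: [0.1, -0.5, -1.7]
gripper_width: 0.0353
```

```bash
python3 - <<'E'
from h import *
s=get_state();c=cam("wrist"); i=c["pixels"]
print(rkinv(s['tool_pos']), rkinv(back(c,[[315,122.7],[315,120],[315,125]],s['tool_pos'][2]+.0245)))
a=cv2.resize(i[60:290,200:480],None,fx=2.6,fy=2.6,interpolation=cv2.INTER_CUBIC);cv2.imwrite("pics/c8.png",a)
go(rk([-.050,.040,.0535]),RK[2]-np.pi/2)
E
```

```text
[-0.04949307  0.03831114  0.14484306] [[0.00805548 0.03894067 0.16934306]
 [0.00894763 0.03894123 0.16934306]
 [0.00729277 0.03894018 0.16934306]]
shift [ 0.0912 -0.0024  0.0005] turn 0.0004 (alt -3.141 ) q6 1.45 q1 -0.04 jawnow -85.1 pos [ 0.483  -0.0065  0.1447] w 0.0356 t 15.15
```

View pics/c8.png

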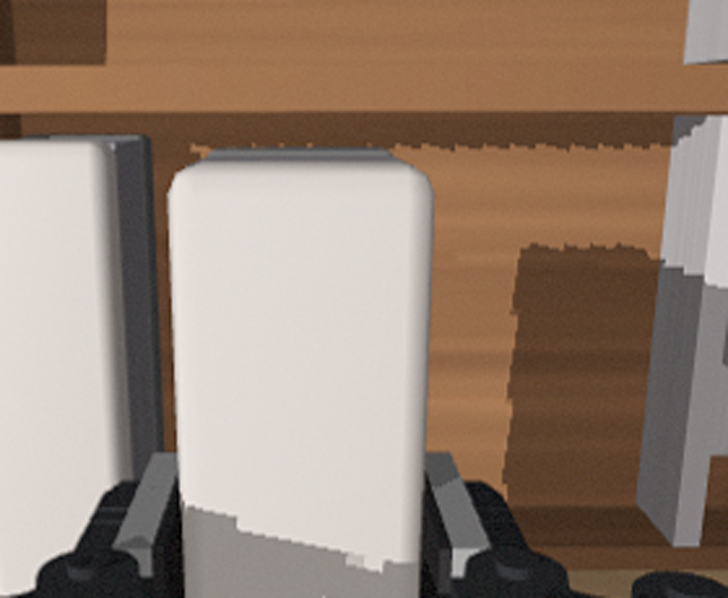

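drive_tool --pt "255 0.03 0.0056 0 0" --pt "255 0.06 0.0056 0 0" --pt "255 0.08 0.0056 0 0" --pt "255 0.089 0.0056 0 0" --pt "255 0.092 0.0056 0 0" --pt "255 0.092 0.0056 0 0" --pt "110 0.092 0.0056 0 0" --pt "100 0.092 0.0056 0 0" --pt "100 0.092 0.0056 0 0" --pt "100 0.052 0.0056 0 0" --pt "100 0.012 0.0056 0 0" --pt "100 -0.03 0.0056 0 0"

```text
time_s: 16.15
tool_pos: [0.4825, -0.0116, 0.1747]
eef_rot: [-0.135, 1.568, 3.092]
contact_force: [0.7, -0.2, 0.0]
gripper_width: 0.0518
```

```bash
python3 - <<'E'
from h import *
go(rk([-.051,-.06,.25]),RK[2]-np.pi/2)
E
```

```text
shift [-0.0753  0.0926  0.0007] turn 0.0001 (alt -3.142 ) q6 1.44 q1 -0.05 jawnow -85.1 pos [ 0.4825 -0.0116  0.1747] w 0.0518 t 16.15
```

```bash
python3 - <<'E'
from h import *
go([.5724,.2938,.25],-1.495)
E
```

```text
shift [-0.0754 -0.2967 -0.1154] turn 0.0094 (alt -3.132 ) q6 1.44 q1 -0.05 jawnow -85.1 pos [ 0.4825 -0.0116  0.1747] w 0.0518 t 16.15
```

drive_tool --pt "0 -0.04 0 0 -0.12" --pt "0 -0.075 0 0 -0.24" --pt "0 -0.075 0 0 -0.36" --pt "0 -0.075 0 0 -0.48" --pt "0 -0.075 0 0 -0.6" --pt "0 -0.075 0 0 -0.72" --pt "0 -0.075 0 0 -0.84" --pt "0 -0.075 0 0 -0.96" --pt "0 -0.075 0 0 -1.08" --pt "0 -0.075 0 0 -1.2" --pt "0 -0.075 0 0 -1.32" --pt "0 -0.075 0 0 -1.44"

```text
time_s: 17.15
tool_pos: [0.4834, -0.0116, 0.2494]
eef_rot: [1.565, 1.57, -0.045]
contact_force: [0.2, -0.6, -0.1]
gripper_width: 0.0857
```

```bash
python3 - <<'E'
from h import *
go([.5724,.2938,.25],-1.495)
c=cam("wrist");cv2.imwrite("pics/w7.png",c["pixels"])
E
```

```text
shift [-0.0005  0.0769 -0.3087] turn 1.4554 (alt -1.686 ) q6 -0.01 q1 -0.05 jawnow -2.3 pos [ 0.4834 -0.0116  0.2494] w 0.0857 t 17.15
```

View pics/w7.png

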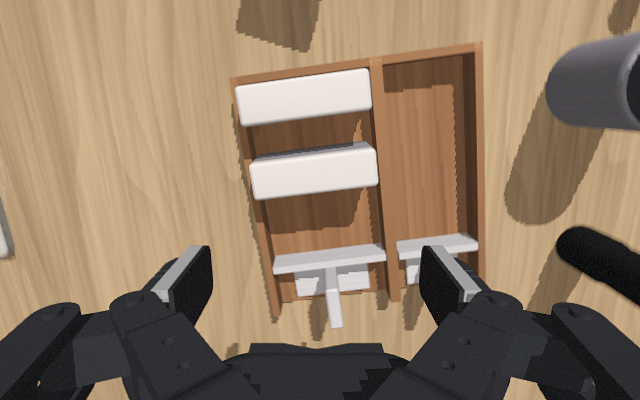

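```bash
python3 - <<'E'
from h import *
go(rk([-.0495,-.109,.056]),RK[2])
c=cam("wrist"); print(rkinv(back(c,[[335,275],[336,326],[318,262]],.0865)))
E
```

```text
shift [0.1934 0.0166 0.1405] turn -0.1176 (alt 3.024 ) q6 -0.02 q1 -0.05 jawnow -1.9 pos [ 0.4834 -0.0116  0.2494] w 0.0853 t 17.2
[[-0.0431413  -0.06723775  0.0865    ]
 [-0.0480872  -0.12460201  0.0865    ]
 [-0.05802577 -0.05147553  0.0865    ]]
```

drive_tool --pt "40 0 0.0166 0.04 -0.1176" --pt "80 0 0.0166 0.08 -0.1176" --pt "80 0 0.0166 0.12 -0.1176" --pt "80 0.03 0.0166 0.1405 -0.1176" --pt "80 0.07 0.0166 0.1405 -0.1176" --pt "80 0.11 0.0166 0.1405 -0.1176" --pt "80 0.15 0.0166 0.1405 -0.1176" --pt "80 0.19 0.0166 0.1405 -0.1176" --pt "80 0.194 0.0166 0.1405 -0.1176" --pt "255 0.194 0.0166 0.1405 -0.1176" --pt "255 0.194 0.0166 0.1405 -0.1176" --pt "255 0.194 0.0166 0.1405 -0.1176" --squeeze 50

```text
time_s: 18.25
tool_pos: [0.4954, -0.1532, 0.0574]
eef_rot: [1.175, 1.566, -0.324]
contact_force: [-0.4, -0.7, 0.5]
gripper_width: 0.0227
```

drive_tool --pt "255 0 0 0 0" --pt "255 0 0 -0.015 0" --pt "255 0 0 -0.03 0" --pt "255 0 0 -0.045 0" --pt "255 0 0 -0.06 0" --pt "255 0 0 -0.075 0" --pt "255 0 0 -0.09 0" --pt "255 0 0 -0.1 0" --pt "255 0 0 -0.108 0" --pt "255 0 0 -0.114 0" --pt "255 0 0 -0.114 0"

```text
time_s: 19.17
tool_pos: [0.4858, -0.0382, 0.0577]
eef_rot: [1.242, 1.568, -0.255]
contact_force: [-4.9, 3.0, 14.4]
gripper_width: 0.0133
```

```bash
python3 - <<'E'
from h import *
s=get_state();print(rkinv(s['tool_pos']),s['contact_force'],s['gripper_width'])
E
```

```text
[-0.04950247  0.00582013  0.0576673 ] [-4.88398687  3.04855969 14.44799012] 0.013304566198614125
```

drive_tool --pt "255 0 0 -0.003 0" --pt "255 0 0 -0.006 0" --pt "255 0 0 -0.008 0" --pt "255 0 0 -0.009 0" --pt "255 0 0 -0.01 0" --pt "255 0 0 -0.01 0"

```text
time_s: 19.67
tool_pos: [0.485, -0.0295, 0.0577]
eef_rot: [0.934, 1.568, -0.563]
contact_force: [-5.2, -4.4, 14.7]
gripper_width: 0.0133
```

drive_tool --pt "255 0 0 -0.001 0" --pt "255 0 0 -0.002 0" --pt "255 0 0 -0.002 0"

```text
time_s: 19.92
tool_pos: [0.4848, -0.0276, 0.0577]
eef_rot: [0.898, 1.568, -0.599]
contact_force: [-6.1, -5.0, 14.1]
gripper_width: 0.0131
```

drive_tool --pt "255 0 0 -0.001 0" --pt "255 0 0 -0.002 0" --pt "255 0 0 -0.002 0"

```text
time_s: 20.17
tool_pos: [0.4849, -0.0274, 0.0577]
eef_rot: [0.496, 1.566, -1.0]
contact_force: [-5.9, -20.3, 13.6]
gripper_width: 0.0132
```

drive_tool --pt "100 0 0 0 0" --pt "80 0 0 0 0" --pt "80 0 0 0 0" --pt "80 -0.04 0 0 0" --pt "80 -0.08 0 0 0" --pt "0 -0.12 0 0 0" --pt "0 -0.16 0 0 0" --pt "0 -0.19 0 0 0" --pt "0 -0.19 0 0 0"

```text
time_s: 20.92
tool_pos: [0.4881, -0.0249, 0.2518]
eef_rot: [1.44, 1.558, -0.058]
contact_force: [0.7, -0.4, -0.4]
gripper_width: 0.0855
```

```bash
python3 - <<'E'
from h import *
c=cam("wrist");cv2.imwrite("pics/w8.png",c["pixels"])
go([.5724,.2938,.25],-1.495)
E
```

```text
shift [-0.0005  0.1086 -0.3116] turn 1.5674 (alt -1.574 ) q6 -0.15 q1 -0.08 jawnow 4.1 pos [ 0.4866 -0.0248  0.2489] w 0.0854 t 20.97
```

View pics/w8.png

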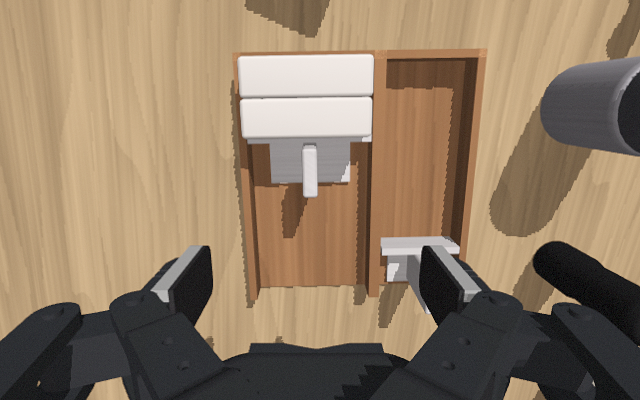

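drive_tool --pt "0 0 0.014 -0.038 -0.12" --pt "0 0 0.028 -0.076 -0.24" --pt "0 0 0.042 -0.114 -0.36" --pt "0 0 0.056 -0.152 -0.48" --pt "0 0 0.07 -0.19 -0.6" --pt "0 0 0.084 -0.228 -0.72" --pt "0 0 0.095 -0.266 -0.84" --pt "0 0 0.1086 -0.3 -0.96" --pt "0 0 0.1086 -0.3116 -1.08" --pt "0 0 0.1086 -0.3116 -1.2" --pt "0 0 0.1086 -0.3116 -1.32" --pt "0 0 0.1086 -0.3116 -1.44"

```text
time_s: 21.97
tool_pos: [0.569, 0.2942, 0.243]
eef_rot: [-2.684, 1.568, -2.736]
contact_force: [-0.2, -0.5, 0.2]
gripper_width: 0.0854
```

drive_tool --pt "0 0 0 0 -0.12" --pt "0 0 0 0 -0.134" --pt "0 0 0 0 -0.134"

```text
time_s: 22.22
tool_pos: [0.5695, 0.2936, 0.2437]
eef_rot: [-2.813, 1.569, -2.74]
contact_force: [-1.2, -0.4, -0.5]
gripper_width: 0.0853
```

```bash
python3 - <<'E'
from h import *
c=cam("wrist");cv2.imwrite("pics/w9.png",c["pixels"])
L=lid(c,[.5724,.2938])
for l in L: print(l)
go([*L[0][0],.042],L[0][2])
E
```

```text
(array([0.57614172, 0.29999506]), [33.80119705200195, 77.03985595703125], np.float64(-1.4984997756433813))
(array([0.70525714, 0.25795493]), [40.499202728271484, 129.3708953857422], np.float64(0.34584162784613426))
(array([0.42971448, 0.29107611]), [15.952610969543457, 35.674415588378906], np.float64(0.07266440027708243))
shift [0.2019 0.006  0.0073] turn -0.0003 (alt 3.141 ) q6 -1.19 q1 0.46 jawnow 94.1 pos [0.5696 0.2936 0.2439] w 0.0855 t 22.27
```

View pics/w9.png

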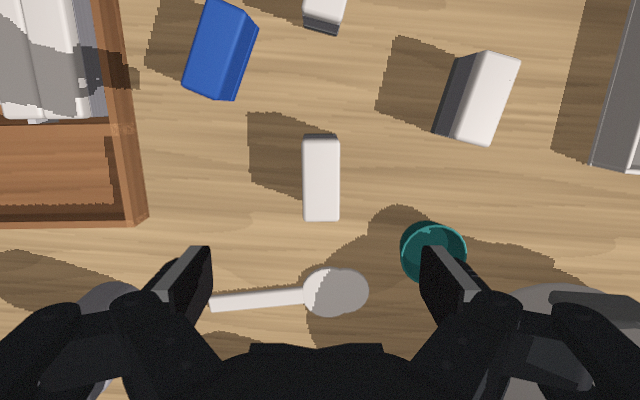

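drive_tool --pt "0 0.03 0.006 0.0073 0" --pt "0 0.07 0.006 0.0073 0" --pt "0 0.11 0.006 0.0073 0" --pt "0 0.15 0.006 0.0073 0" --pt "0 0.19 0.006 0.0073 0" --pt "0 0.2019 0.006 0.0073 0" --pt "0 0.2019 0.006 0.0073 0" --pt "255 0.2019 0.006 0.0073 0" --pt "255 0.2019 0.006 0.0073 0" --pt "255 0.2019 0.006 0.0073 0" --pt "255 0.2019 0.006 0.0073 0" --pt "255 0.2019 0.006 0.0073 0" --squeeze 40

```text
time_s: 23.27
tool_pos: [0.5783, 0.3006, 0.0454]
eef_rot: [0.313, 1.567, 0.388]
contact_force: [-0.8, -1.6, 6.2]
gripper_width: 0.0355
```

```bash
python3 -c "
from h import *
s=get_state();print(rkinv(s['tool_pos']),s['contact_force'])
go(rk([.072,.101,.145]),RK[2]-np.pi/2)"
```

```text
[0.07153051 0.3355816  0.0454221 ] [-0.83872732 -1.58383017  6.18050156]
shift [-0.0998 -0.2345  0.0031] turn -0.0099 (alt 3.132 ) q6 -1.18 q1 0.46 jawnow 94.3 pos [0.5783 0.3006 0.0454] w 0.0355 t 23.27
```

drive_tool --pt "255 -0.04 0 0 0" --pt "255 -0.08 0 0 0" --pt "255 -0.1 -0.03 0.003 -0.01" --pt "255 -0.1 -0.07 0.003 -0.01" --pt "255 -0.1 -0.11 0.003 -0.01" --pt "255 -0.1 -0.15 0.003 -0.01" --pt "255 -0.1 -0.19 0.003 -0.01" --pt "255 -0.1 -0.22 0.003 -0.01" --pt "255 -0.1 -0.2345 0.003 -0.01" --pt "255 -0.1 -0.2345 0.003 -0.01" --pt "255 -0.1 -0.2345 0.003 -0.01"

```text
time_s: 24.18
tool_pos: [0.5978, 0.0662, 0.1436]
eef_rot: [0.449, 1.57, 0.533]
contact_force: [-0.2, -0.1, -1.5]
gripper_width: 0.0352
```

```bash
python3 - <<'E'
from h import *
s=get_state();c=cam("wrist"); i=c["pixels"]; cv2.imwrite("pics/w10.png",i)
print(rkinv(s['tool_pos']))
print(proj(c,[rk(p) for p in [[.026,.122,.036],[.116,.122,.036],[.031,.1,.1698],[.111,.1,.1698]]]))
go(rk([.073,.102,.0535]),RK[2]-np.pi/2)
E
```

```text
[0.07100009 0.10035185 0.14357135]
[[345.19537689 131.44022265]
 [342.95381965 247.75264603]
 [313.78704463 178.73425142]
 [314.56894873 370.9495179 ]]
shift [0.0899 0.0007 0.0019] turn -0.0003 (alt 3.141 ) q6 -1.56 q1 0.09 jawnow 94.9 pos [0.5978 0.0671 0.1434] w 0.0354 t 24.23
```

View pics/w10.png

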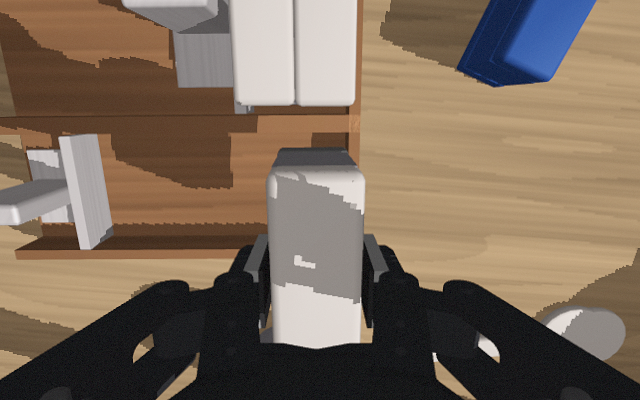

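```bash
python3 - <<'E'
from h import *
i=cv2.imread("pics/w10.png")
a=cv2.resize(i[80:280,220:400],None,fx=3,fy=3,interpolation=cv2.INTER_CUBIC);cv2.imwrite("pics/c9.png",a)
E
```

```text
(no output)
```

View pics/c9.png

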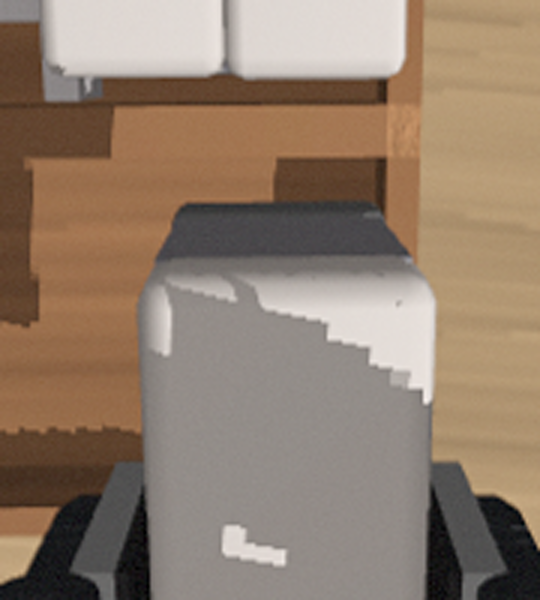

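```bash
python3 - <<'E'
from h import *
s=get_state();c=cam("wrist"); z=s['tool_pos'][2]
print(rkinv(s['tool_pos']))
print("bottom",rkinv(back(c,[[315,148],[280,148.5],[346,148.5]],z-.0454)))
print("lidtop",rkinv(back(c,[[315,168],[315,172]],z+.0246)),"rim",rkinv(back(c,[[315,166]],z+.0246-.008)))
print("div",rkinv(back(c,[[300,132.3],[300,114.7]],.036)))
E
```

```text
[0.07101313 0.10124418 0.1434349 ]
bottom [[0.02970968 0.1012261  0.0980349 ]
 [0.02995514 0.08213573 0.0980349 ]
 [0.03000284 0.11813822 0.0980349 ]]
lidtop [[0.02755654 0.10125985 0.1680349 ]
 [0.02897392 0.10125755 0.1680349 ]] rim [[0.02831451 0.10125516 0.1600349 ]]
div [[0.02652692 0.09046097 0.036     ]
 [0.01422165 0.09061692 0.036     ]]
```

drive_tool --pt "255 0.03 0 0.0019 0" --pt "255 0.06 0 0.0019 0" --pt "255 0.08 0 0.0019 0" --pt "255 0.088 0 0.0019 0" --pt "255 0.091 0 0.0019 0" --pt "255 0.091 0 0.0019 0" --pt "80 0.091 0 0.0019 0" --pt "80 0.091 0 0.0019 0" --pt "80 0.091 0 0.0019 0" --pt "80 0.051 0 0.0019 0" --pt "60 0.01 0 0.0019 0" --pt "0 -0.03 0 0.0019 0"

```text
time_s: 25.28
tool_pos: [0.5991, 0.0668, 0.1743]
eef_rot: [3.115, 1.57, -3.083]
contact_force: [0.9, 0.2, 0.4]
gripper_width: 0.0756
```

```bash
python3 - <<'E'
from h import *
go([.4881,.4337,.25],1.414)
E
```

```text
shift [-0.0756  0.375  -0.0794] turn 0.2422 (alt -2.899 ) q6 -1.56 q1 0.09 jawnow 94.9 pos [0.5991 0.0668 0.1743] w 0.0756 t 25.28
```

drive_tool --pt "0 -0.03 0.03 -0.008 0.05" --pt "0 -0.06 0.06 -0.015 0.1" --pt "0 -0.0756 0.1 -0.022 0.2422" --pt "0 -0.0756 0.14 -0.03 0.2422" --pt "0 -0.0756 0.18 -0.038 0.2422" --pt "0 -0.0756 0.22 -0.046 0.2422" --pt "0 -0.0756 0.26 -0.055 0.2422" --pt "0 -0.0756 0.3 -0.063 0.2422" --pt "0 -0.0756 0.34 -0.072 0.2422" --pt "0 -0.0756 0.375 -0.0794 0.2422" --pt "0 -0.0756 0.375 -0.0794 0.2422" --pt "0 -0.0756 0.375 -0.0794 0.2422"

```text
time_s: 26.28
tool_pos: [0.4874, 0.4356, 0.2489]
eef_rot: [0.793, 1.57, 0.64]
contact_force: [-0.2, -1.7, -0.1]
gripper_width: 0.0854
```

```bash
python3 - <<'E'
from h import *
c=cam("wrist");cv2.imwrite("pics/w11.png",c["pixels"])
L=lid(c,[.4881,.4337])
for l in L: print(l)
go([*L[0][0],.042],L[0][2])
E
```

```text
(array([0.49025726, 0.44132849]), [33.673397064208984, 77.80569458007812], np.float64(1.3951091875790231))
(array([0.39554581, 0.29844852]), [38.876434326171875, 77.78437805175781], np.float64(1.3940054404652402))
(array([0.44864554, 0.60108301]), [17.54413604736328, 174.65274047851562], np.float64(1.569250761256269))
shift [0.2068 0.0075 0.0011] turn 0.0206 (alt -3.121 ) q6 -0.71 q1 0.71 jawnow 81.1 pos [0.488  0.4341 0.2488] w 0.0852 t 26.33
```

View pics/w11.png

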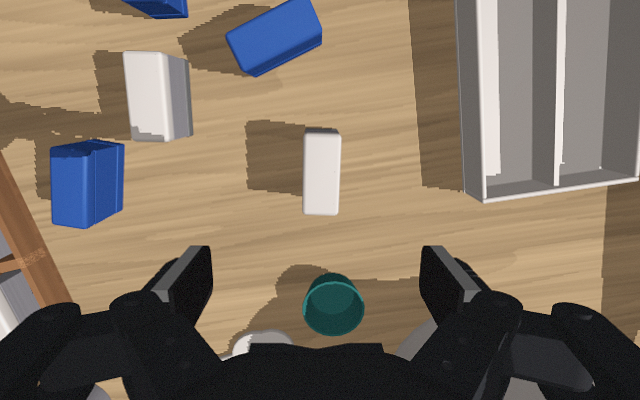

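White tin S2 at (322,172) under the hand; blue look-alikes at (87,185), (275,37) are left alone. S3 at (158,97).

drive_tool --pt "0 0.03 0.0075 0.001 0.02" --pt "0 0.07 0.0075 0.001 0.02" --pt "0 0.11 0.0075 0.001 0.02" --pt "0 0.15 0.0075 0.001 0.02" --pt "0 0.19 0.0075 0.001 0.02" --pt "0 0.2068 0.0075 0.001 0.02" --pt "0 0.2068 0.0075 0.001 0.02" --pt "255 0.2068 0.0075 0.001 0.02" --pt "255 0.2068 0.0075 0.001 0.02" --pt "255 0.2068 0.0075 0.001 0.02" --pt "255 0.2068 0.0075 0.001 0.02" --pt "255 0.2068 0.0075 0.001 0.02" --squeeze 40

```text
time_s: 27.33
tool_pos: [0.4917, 0.4415, 0.0441]
eef_rot: [0.809, 1.568, 0.632]
contact_force: [0.5, -2.9, 6.7]
gripper_width: 0.0357
```

```bash
python3 -c "
from h import *
s=get_state();print(s['contact_force'])
go(rk([.073,.034,.145]),RK[2]-np.pi/2)"
```

```text
[ 0.54962742 -2.91508418  6.68751075]
shift [-0.1015 -0.414   0.1898] turn -0.262 (alt 2.88 ) q6 -0.68 q1 0.71 jawnow 79.9 pos [0.4917 0.4415 0.0441] w 0.0357 t 27.33
```

drive_tool --pt "255 -0.04 0 0 0" --pt "255 -0.08 0 0 0" --pt "255 -0.103 -0.03 0.014 -0.1" --pt "255 -0.103 -0.067 0.03 -0.2" --pt "255 -0.103 -0.104 0.047 -0.262" --pt "255 -0.103 -0.141 0.064 -0.262" --pt "255 -0.103 -0.178 0.081 -0.262" --pt "255 -0.103 -0.215 0.098 -0.262" --pt "255 -0.103 -0.252 0.115 -0.262" --pt "255 -0.103 -0.289 0.132 -0.262" --pt "255 -0.103 -0.326 0.149 -0.262" --pt "255 -0.103 -0.363 0.166 -0.262"

```text
time_s: 28.33
tool_pos: [0.5905, 0.0524, 0.1459]
eef_rot: [-0.019, 1.569, 0.066]
contact_force: [0.5, 0.8, -2.1]
gripper_width: 0.0355
```

```bash
python3 -c "
from h import *
go(rk([.073,.034,.145]),RK[2]-np.pi/2)"
```

```text
shift [ 0.0009 -0.0532  0.0105] turn 0.0003 (alt -3.141 ) q6 -1.59 q1 0.07 jawnow 94.9 pos [0.5905 0.0524 0.1459] w 0.0355 t 28.33
```

drive_tool --pt "255 0.001 -0.035 0.0105 0" --pt "255 0.001 -0.0532 0.0105 0" --pt "255 0.001 -0.0532 0.0105 0" --pt "255 0.001 -0.0532 0.0105 0" --pt "255 0.001 -0.0532 0.0105 0"

```text
time_s: 28.75
tool_pos: [0.6049, 0.0027, 0.1442]
eef_rot: [0.668, 1.57, 0.753]
contact_force: [0.1, 0.4, -2.1]
gripper_width: 0.0352
```

```bash
python3 - <<'E'
from h import *
s=get_state();c=cam("wrist"); i=c["pixels"]; cv2.imwrite("pics/w12.png",i); z=s['tool_pos'][2]
print(rkinv(s['tool_pos']))
print("bottom start .031 row",proj(c,[rk([.031,.034,z-.0441])]), rkinv(back(c,[[315,148],[315,146],[315,150]],z-.0441)))
a=cv2.resize(i[80:280,200:420],None,fx=3,fy=3,interpolation=cv2.INTER_CUBIC);cv2.imwrite("pics/c10.png",a)
go(rk([.073,.034,.0535]),RK[2]-np.pi/2)
E
```

```text
[0.07263967 0.03650471 0.14421007]
bottom start .031 row [[310.44326368 147.72347882]] [[0.03115218 0.03646693 0.10011007]
 [0.03007076 0.03646836 0.10011007]
 [0.03223679 0.0364655  0.10011007]]
shift [ 0.0906 -0.003   0.0003] turn 0.0009 (alt -3.141 ) q6 -1.67 q1 -0.01 jawnow 94.9 pos [0.6048 0.0032 0.1441] w 0.035 t 28.8
```

View pics/c10.png

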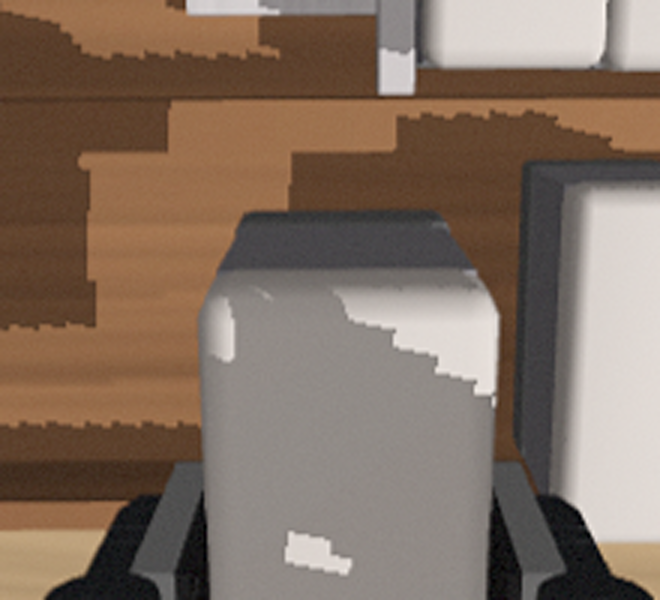

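drive_tool --pt "255 0.03 -0.005 -0.001 0" --pt "255 0.06 -0.005 -0.001 0" --pt "255 0.08 -0.005 -0.001 0" --pt "255 0.089 -0.005 -0.001 0" --pt "255 0.092 -0.005 -0.001 0" --pt "255 0.092 -0.005 -0.001 0" --pt "110 0.092 -0.005 -0.001 0" --pt "100 0.092 -0.005 -0.001 0" --pt "100 0.092 -0.005 -0.001 0" --pt "100 0.052 -0.005 -0.001 0" --pt "100 0.012 -0.005 -0.001 0" --pt "100 -0.03 -0.005 -0.001 0"

```text
time_s: 29.8
tool_pos: [0.604, -0.003, 0.1748]
eef_rot: [3.036, 1.57, 3.121]
contact_force: [1.4, -0.2, -0.1]
gripper_width: 0.0518
```

```bash
python3 - <<'E'
from h import *
go([.3955,.2984,.25],1.394)
E
```

```text
shift [-0.0749  0.318  -0.1823] turn 0.2617 (alt -2.88 ) q6 -1.68 q1 -0.02 jawnow 94.9 pos [ 0.604  -0.003   0.1748] w 0.0518 t 29.8
```

drive_tool --pt "0 -0.035 0.01 -0.005 0.05" --pt "0 -0.07 0.03 -0.02 0.1" --pt "0 -0.075 0.066 -0.038 0.2617" --pt "0 -0.075 0.102 -0.058 0.2617" --pt "0 -0.075 0.138 -0.079 0.2617" --pt "0 -0.075 0.174 -0.1 0.2617" --pt "0 -0.075 0.21 -0.12 0.2617" --pt "0 -0.075 0.246 -0.141 0.2617" --pt "0 -0.075 0.282 -0.162 0.2617" --pt "0 -0.075 0.318 -0.1823 0.2617" --pt "0 -0.075 0.318 -0.1823 0.2617" --pt "0 -0.075 0.318 -0.1823 0.2617"

```text
time_s: 30.8
tool_pos: [0.3948, 0.3002, 0.2494]
eef_rot: [0.77, 1.569, 0.598]
contact_force: [0.4, -0.6, -0.2]
gripper_width: 0.0855
```

```bash
python3 - <<'E'
from h import *
c=cam("wrist");cv2.imwrite("pics/w13.png",c["pixels"])
L=lid(c,[.3955,.2984])
for l in L: print(l)
go([*L[0][0],.042],L[0][2])
E
```

```text
(array([0.39516876, 0.29597662]), [33.90129470825195, 77.96632385253906], np.float64(1.3809662042940483))
(array([0.4150434 , 0.59023041]), [27.373512268066406, 244.96249389648438], np.float64(-1.5014244092182358))
(array([0.46279813, 0.00906726]), [85.71075439453125, 148.45501708984375], np.float64(0.08065837763165962))
shift [ 2.072e-01 -3.300e-03 -2.000e-04] turn 0.0157 (alt -3.126 ) q6 -0.77 q1 0.62 jawnow 80.0 pos [0.3956 0.2991 0.2492] w 0.0854 t 30.85
```

View pics/w13.png

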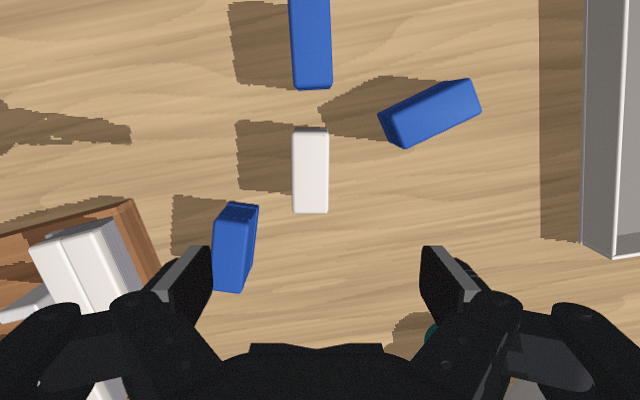

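drive_tool --pt "50 0.03 -0.0033 0 0.0157" --pt "65 0.07 -0.0033 0 0.0157" --pt "65 0.11 -0.0033 0 0.0157" --pt "65 0.15 -0.0033 0 0.0157" --pt "65 0.19 -0.0033 0 0.0157" --pt "65 0.2068 -0.0033 0 0.0157" --pt "65 0.2068 -0.0033 0 0.0157" --pt "255 0.2068 -0.0033 0 0.0157" --pt "255 0.2068 -0.0033 0 0.0157" --pt "255 0.2068 -0.0033 0 0.0157" --pt "255 0.2068 -0.0033 0 0.0157" --pt "255 0.2068 -0.0033 0 0.0157" --squeeze 40

```text
time_s: 31.85
tool_pos: [0.3965, 0.2957, 0.0432]
eef_rot: [0.721, 1.567, 0.529]
contact_force: [1.2, -3.1, 8.2]
gripper_width: 0.0355
```

```bash
python3 -c "
from h import *
s=get_state();print(s['contact_force'])
go(rk([.0725,-.034,.15]),RK[2]-np.pi/2)"
```

```text
[ 1.18509804 -3.12683617  8.15839614]
shift [-0.1067 -0.3154  0.2799] turn -0.2773 (alt 2.864 ) q6 -0.76 q1 0.62 jawnow 79.0 pos [0.3965 0.2957 0.0432] w 0.0355 t 31.85
```

drive_tool --pt "255 -0.04 0 0 0" --pt "255 -0.08 0 0 0" --pt "255 -0.107 -0.015 0.014 -0.05" --pt "255 -0.107 -0.044 0.039 -0.15" --pt "255 -0.107 -0.073 0.065 -0.2773" --pt "255 -0.107 -0.102 0.09 -0.2773" --pt "255 -0.107 -0.131 0.116 -0.2773" --pt "255 -0.107 -0.16 0.142 -0.2773" --pt "255 -0.107 -0.189 0.168 -0.2773" --pt "255 -0.107 -0.218 0.193 -0.2773" --pt "255 -0.107 -0.247 0.219 -0.2773" --pt "255 -0.107 -0.276 0.245 -0.2773"

```text
time_s: 32.85
tool_pos: [0.5836, -0.0243, 0.1493]
eef_rot: [0.058, 1.57, 0.143]
contact_force: [0.1, 1.1, -1.7]
gripper_width: 0.0352
```

```bash
python3 -c "
from h import *
go(rk([.0725,-.034,.145]),RK[2]-np.pi/2)"
```

```text
shift [ 0.0043 -0.0454  0.0234] turn -0.0001 (alt 3.142 ) q6 -1.72 q1 -0.06 jawnow 94.9 pos [ 0.5836 -0.0243  0.1493] w 0.0352 t 32.85
```

drive_tool --pt "255 0.004 -0.03 0.0234 0" --pt "255 0.004 -0.0454 0.0234 0" --pt "255 0.004 -0.0454 0.0234 0" --pt "255 0.004 -0.0454 0.0234 0" --pt "255 0.004 -0.0454 0.0234 0"

```text
time_s: 33.27
tool_pos: [0.6091, -0.0649, 0.1446]
eef_rot: [2.591, 1.57, 2.677]
contact_force: [0.7, 0.8, -2.8]
gripper_width: 0.0353
```

```bash
python3 - <<'E'
from h import *
s=get_state();c=cam("wrist"); i=c["pixels"]; cv2.imwrite("pics/w14.png",i); z=s['tool_pos'][2]
print(rkinv(s['tool_pos']))
print(rkinv(back(c,[[315,146],[315,148],[315,150],[315,152]],z-.0432))[:,0], "stop", )
a=cv2.resize(i[80:280,200:420],None,fx=3,fy=3,interpolation=cv2.INTER_CUBIC);cv2.imwrite("pics/c11.png",a)
go(rk([.0725,-.034,.0535]),RK[2]-np.pi/2)
E
```

```text
[ 0.07114344 -0.031228    0.14464116]
[0.02841156 0.02948792 0.03056745 0.03165015] stop
shift [ 0.0912 -0.0031  0.0013] turn 0.0009 (alt -3.141 ) q6 -1.78 q1 -0.13 jawnow 94.9 pos [ 0.6093 -0.0646  0.1447] w 0.0356 t 33.32
```

View pics/c11.png

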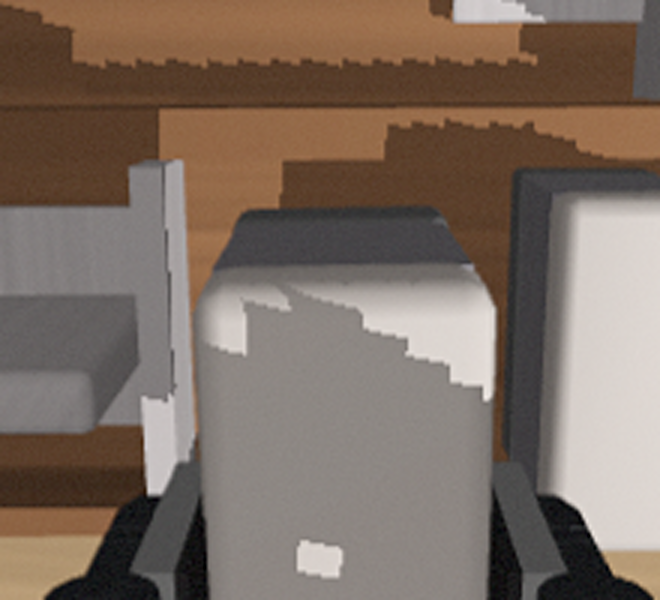

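View pics/w14.png

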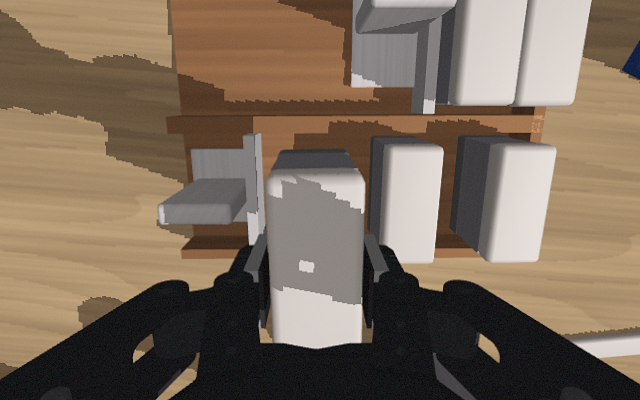

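drive_tool --pt "255 0.03 -0.003 0.0013 0" --pt "255 0.06 -0.003 0.0013 0" --pt "255 0.08 -0.003 0.0013 0" --pt "255 0.089 -0.003 0.0013 0" --pt "255 0.093 -0.003 0.0013 0" --pt "255 0.093 -0.003 0.0013 0" --pt "110 0.093 -0.003 0.0013 0" --pt "100 0.093 -0.003 0.0013 0" --pt "100 0.093 -0.003 0.0013 0" --pt "100 0.053 -0.003 0.0013 0" --pt "100 0.013 -0.003 0.0013 0" --pt "100 -0.03 -0.003 0.0013 0"

```text
time_s: 34.32
tool_pos: [0.6112, -0.0687, 0.1747]
eef_rot: [2.898, 1.57, 2.983]
contact_force: [1.3, -0.4, 0.1]
gripper_width: 0.052
```

```bash
python3 - <<'E'
from h import *
go(rk([.0722,-.113,.19]),RK[2])
E
```

```text
shift [-0.0153 -0.0778 -0.0007] turn 1.5706 (alt -1.571 ) q6 -1.79 q1 -0.13 jawnow 94.9 pos [ 0.6112 -0.0687  0.1747] w 0.052 t 34.32
```

drive_tool --pt "60 -0.02 -0.01 0 0.12" --pt "80 -0.04 -0.03 0 0.24" --pt "80 -0.05 -0.05 0 0.36" --pt "80 -0.05 -0.07 0 0.48" --pt "80 -0.05 -0.07 0 0.6" --pt "80 -0.05 -0.07 0 0.72" --pt "80 -0.05 -0.07 0 0.84" --pt "80 -0.05 -0.07 0 0.96" --pt "80 -0.05 -0.07 0 1.08" --pt "80 -0.05 -0.07 0 1.2" --pt "80 -0.05 -0.07 0 1.32" --pt "80 -0.05 -0.07 0 1.44"

```text
time_s: 35.32
tool_pos: [0.6179, -0.1386, 0.2245]
eef_rot: [1.14, 1.569, -0.221]
contact_force: [-0.1, 0.4, -0.2]
gripper_width: 0.0588
```

drive_tool --pt "80 0 0 0 0.12" --pt "80 0 0 0 0.1306" --pt "80 0 0 0 0.1306"

```text
time_s: 35.57
tool_pos: [0.6179, -0.1385, 0.2241]
eef_rot: [1.263, 1.57, -0.22]
contact_force: [-0.1, -0.1, -0.5]
gripper_width: 0.0585
```

```bash
python3 - <<'E'
from h import *
c=cam("wrist");cv2.imwrite("pics/w15.png",c["pixels"])
go(rk([.0722,-.107,.057]),RK[2])
E
```

```text
shift [ 0.1669 -0.0015  0.0016] turn 0.0035 (alt -3.138 ) q6 -0.33 q1 -0.24 jawnow 5.1 pos [ 0.6178 -0.1385  0.2239] w 0.0586 t 35.62
```

View pics/w15.png

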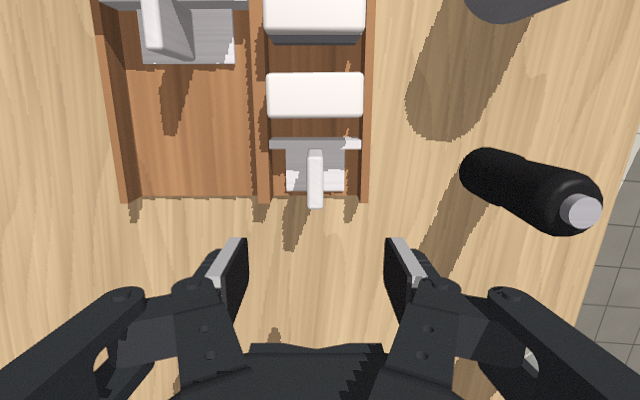

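drive_tool --pt "80 0.04 -0.0015 0.0016 0.0035" --pt "80 0.08 -0.0015 0.0016 0.0035" --pt "80 0.12 -0.0015 0.0016 0.0035" --pt "80 0.155 -0.0015 0.0016 0.0035" --pt "80 0.167 -0.0015 0.0016 0.0035" --pt "255 0.167 -0.0015 0.0016 0.0035" --pt "255 0.167 -0.0015 0.0016 0.0035" --pt "255 0.167 -0.0015 0.0016 0.0035" --pt "255 0.167 -0.0015 0.0016 0.0035" --pt "255 0.167 -0.0015 0.0016 0.0035" --squeeze 50

```text
time_s: 36.45
tool_pos: [0.6175, -0.1406, 0.0591]
eef_rot: [1.11, 1.568, -0.378]
contact_force: [-3.1, -0.4, 7.1]
gripper_width: 0.0133
```

drive_tool --pt "255 0 0 0 0" --pt "255 0 0 -0.012 0" --pt "255 0 0 -0.024 0" --pt "255 0 0 -0.036 0" --pt "255 0 0 -0.048 0" --pt "255 0 0 -0.06 0" --pt "255 0 0 -0.07 0" --pt "255 0 0 -0.078 0" --pt "255 0 0 -0.082 0" --pt "255 0 0 -0.084 0" --pt "255 0 0 -0.084 0"

```text
time_s: 37.37
tool_pos: [0.61, -0.0565, 0.059]
eef_rot: [0.999, 1.569, -0.488]
contact_force: [-5.2, -1.7, 9.9]
gripper_width: 0.0132
```

```bash
python3 - <<'E'
from h import *
s=get_state();print(rkinv(s['tool_pos']),s['contact_force'])
c=cam("wrist");cv2.imwrite("pics/w16.png",c["pixels"])
E
```

```text
[ 0.07266061 -0.02300177  0.05903125] [-5.20373127 -1.72611214  9.8901756 ]
```

View pics/w16.png

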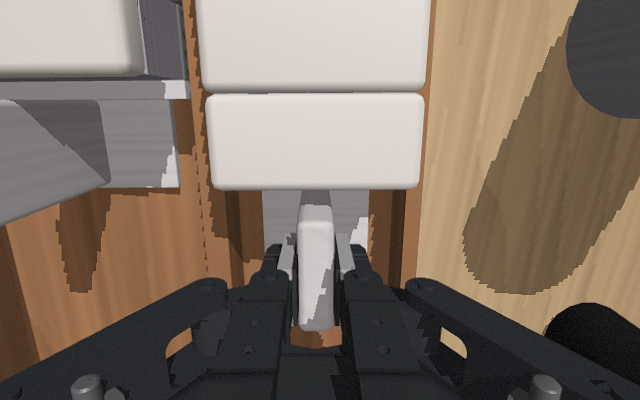

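drive_tool --pt "255 0 0 -0.002 0" --pt "255 0 0 -0.004 0" --pt "255 0 0 -0.006 0" --pt "255 0 0 -0.006 0"

```text
time_s: 37.75
tool_pos: [0.6095, -0.0513, 0.059]
eef_rot: [0.797, 1.568, -0.691]
contact_force: [-5.5, -4.3, 9.9]
gripper_width: 0.0133
```

drive_tool --pt "255 0 0 -0.001 0" --pt "255 0 0 -0.002 0" --pt "255 0 0 -0.002 0"

```text
time_s: 38.0
tool_pos: [0.6093, -0.0497, 0.059]
eef_rot: [0.687, 1.568, -0.8]
contact_force: [-5.4, -7.2, 9.3]
gripper_width: 0.0135
```

drive_tool --pt "255 0 0 -0.001 0" --pt "255 0 0 -0.002 0" --pt "255 0 0 -0.002 0"

```text
time_s: 38.25
tool_pos: [0.6094, -0.0496, 0.0591]
eef_rot: [0.423, 1.566, -1.064]
contact_force: [-5.8, -17.4, 8.9]
gripper_width: 0.0134
```

Force rises to 17 N with no further travel: snug. Release and inspect.

drive_tool --pt "100 0 0 0 0" --pt "80 0 0 0 0" --pt "80 0 0 0 0" --pt "80 -0.04 0 0 0" --pt "80 -0.08 0 0 0" --pt "80 -0.12 0 0 0" --pt "80 -0.16 0.0 0 0" --pt "80 -0.19 -0.03 0.01 0" --pt "80 -0.19 -0.05 0.01 0" --pt "80 -0.19 -0.05 0.01 0"

```text
time_s: 39.08
tool_pos: [0.5577, -0.0605, 0.249]
eef_rot: [1.37, 1.568, -0.119]
contact_force: [-0.1, 0.1, -1.8]
gripper_width: 0.0587
```

```bash
python3 - <<'E'
from h import *
c=cam("wrist");cv2.imwrite("pics/w17.png",c["pixels"])
for L in lid(c,rk([-.05,.08,0])[:2],z=.076): print(rkinv([*L[0],0]),L[1])
E
```

```text
[-0.05195543  0.07115888  0.        ] [32.67072677612305, 117.7044906616211]
[-0.0515913   0.10682778  0.        ] [32.33487319946289, 118.044677734375]
[-0.05208473  0.02122572  0.        ] [12.678741455078125, 45.2551383972168]
```

View pics/w17.png

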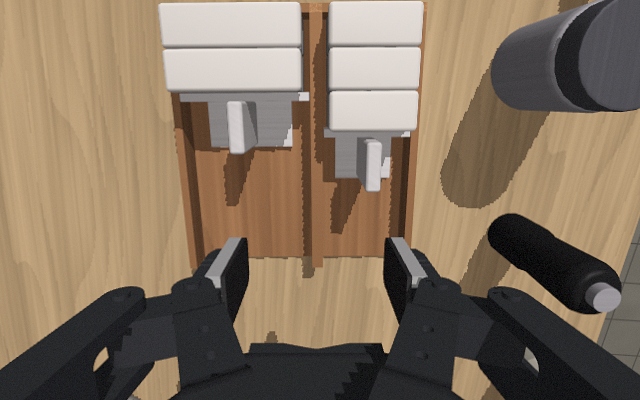

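drive_tool --pt "80 -0.02 -0.03 0.03 0" --pt "80 -0.03 -0.06 0.06 0" --pt "80 -0.03 -0.09 0.09 0" --pt "80 -0.03 -0.1 0.13 0" --pt "80 -0.03 -0.1 0.17 0" --pt "80 -0.03 -0.1 0.21 0" --pt "80 -0.03 -0.1 0.25 0" --pt "80 -0.03 -0.1 0.29 0" --pt "80 -0.03 -0.1 0.33 0" --pt "80 -0.03 -0.1 0.33 0"

```text
time_s: 39.97
tool_pos: [0.4878, -0.404, 0.2754]
eef_rot: [0.31, 1.568, -1.183]
contact_force: [-0.8, -0.2, -0.1]
gripper_width: 0.0586
```

```bash
python3 - <<'E'
from h import *
c=cam("top");i=c["pixels"];cv2.imwrite("pics/top2.png",i)
b=cv2.resize(i[150:270,260:400],None,fx=4,fy=4,interpolation=cv2.INTER_CUBIC);cv2.imwrite("pics/c12.png",b)
c=cam("scene");cv2.imwrite("pics/scene2.png",cv2.resize(c["pixels"][130:280,180:480],None,fx=2.6,fy=2.6,interpolation=cv2.INTER_CUBIC))
E
```

```text
(no output)
```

View pics/top2.png

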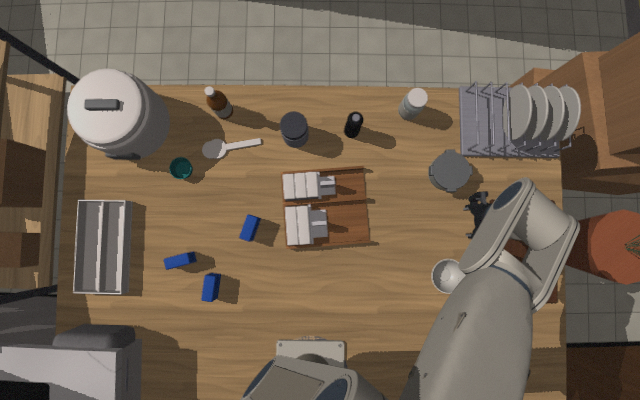

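View pics/c12.png

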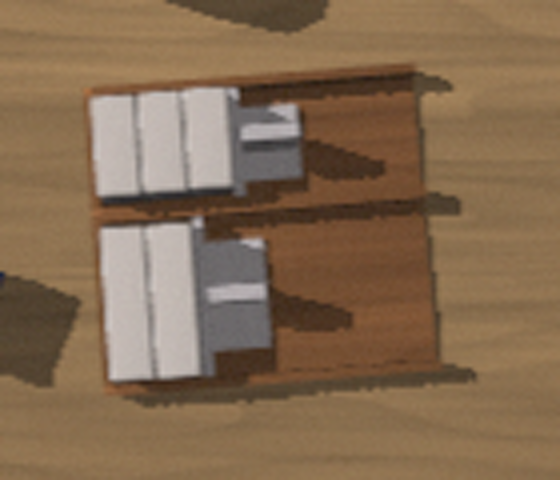

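View pics/scene2.png

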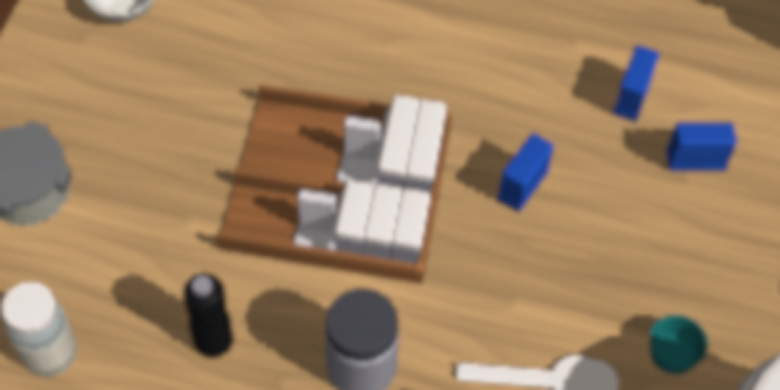

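```bash
python3 -c "
from h import *
print(arm.close_job(), get_state()['time_s'])"
```

```text
the job is handed in; nothing more can be done
the job is handed in; nothing more can be done
```

All five tins I found (two long, three short) are standing upright in their lanes, and both sliding stops are pushed up snug. I handed the job in at about 40 s on the robot's clock; no verdict was reported.

- **What I did:** I drew both stops back and filed the two long tins in the wide lane and the three white short tins in the narrow lane. I then pushed each stop forward until the force rose to about 20 N (wide lane) and 17 N (narrow lane) with no further movement.
- **Long tins:** the last wrist picture put them at rack y of about 0.071 and 0.107 m. That is 36 mm apart, touching, with the front tin about 1 mm by measurement from the end wall. Their x was about -0.052 m, within range.
- **Short tins:** I checked these only by eye. The wrist, top and scene pictures show them upright and square, pressed against the wall and stop with no visible gaps.
- **Everything else:** the top picture shows no other white tin on the counter. The blue look-alikes are untouched, and the bystanders look to be where they started.
- **Disagreement:** the first top-camera estimate of the rack position was about 3 mm off the wrist-camera one. I used the wrist-camera estimate, and close-up views above the rack matched it to about 1 mm.

No check failed, and I saw no sign of a tin being knocked aside during the run.

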